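Sort dry-bath blocks with a go / no-go step gauge

ROBOT

A 6-joint arm with a two-finger parallel gripper is mounted at the origin on a cart in front of the work surface, level with it; the furniture and walls round the work are solid. World frame = base frame: x ahead of the robot, y to its left, z up, the work surface at z = 0. Lengths are in mm, angles in rad, forces in N, time in s.
With the tool pointing down it reaches from about 275 to 750 mm from the base axis. Payload 10.2 kg.
Tool frame: the origin (TCP) lies midway between the tips of the shut fingers; the grasp point (between the pads) lies 19 mm behind it; z points along the fingers, y is the direction in which the jaws open and shut (so a half turn about z gives the same grasp; the last joint's range is limited). The gripper opens to 85 mm and grips with 20 to 120 N. Pads are 22 mm wide; open, the fingers measure 114 mm over their backs; the gripper's body (76 mm by 85 mm) begins 54 mm behind the grasp point. The pads swing forward as they close: fully open they stand 13 mm farther back than shut.
Start: joints at [-1.37, 0.313, 1.498, -0, 1.331, -0.223], TCP at [215.883, -478.566, 231.294] pointing down, gripper open.
Joint ranges: [-2.94, 2.94], [-0.97, 2.17], [0.19, 2.56], [-1.23, 4.37], [0.02, 3.11], [-2.88, 2.88]. Speed limits (rad/s): [2.39, 2.39, 3.01, 3.14, 3.14, 3.14].

INTERFACE

Orientations are given as a unit quaternion [w, x, y, z].
In Python, from rig import sense, optics, ctrl gives the robot as it stands.
- The arm moves only by the tool play_rows, never from a script. Its argument "plan" is a list of rows, each a list of 7 numbers: the shift along the world's x, y, z in mm, then the turn, a rotation vector about the world's x, y, z in rad, then the opening, from -1 (shut) to 1 (fully open), so that 0 is half open. A call has 1 to 5 rows; each row shifts and turns the pose as measured when the row begins; what a row does not reach is not made up. A row lasts 1/12 s, in which the tool goes at most 41.7 mm and 7.16 degrees, less where a joint would pass 70% of its speed; a pose out of reach is approached as far as the arm can. A call is refused whole if a number of a shift passes 41.7 or a number of a turn 0.125, either way. A call with a gripper value outside its range is refused whole. The fingers move at their own pace and stop on an object; "grip_force" is the grip in N (left out, the last holds). Time passes only in rows, so rows that do not move let the fingers close. It gives the time, the measured TCP pose, the force and the opening at its end, in the units of the state.
- sense(): the state, without advancing time (a new reading comes with each control period).
- optics.capture(name): name is "scene" or "top" or "wrist"; returns a dict with "img" (420x560x3 uint8, blue, green, red), "fx", "fy", "cx", "cy" (pixels), "world_to_cam" (4x4, takes a point from world to camera coordinates). Camera axes: x right, y up, looking along -z (the intrinsics and any distortion apply to the point x, -y, -z); pixel columns grow to the right and rows downward; lengths in mm; the calibration is good to about 2 mm. A picture is of the moment at which its call begins. There is no depth.
- ctrl.finish_job(): hands the job in, once; it reports no verdict.
The state is a dict: "time_s": time; "joints": joint angles; "dq": joint speeds; "tau": joint torques, N m; "eef_pos": TCP position; "ee_rot": TCP orientation; "force": force on the tool from outside, world axes, zero at the start; "wrist_torque": the same for the moment, N m; "grip_width": opening from 0.0 (shut) to 1.0 (fully open).
Only numpy, scipy, OpenCV 4.12 (cv2) and the standard library are available. Lean on these libraries where they do the work, as an engineer would, in place of code of your own. Each camera call takes 0.05 s, during which the arm holds its last target. There are 200 camera calls.

TASK

Three look-alike aluminium dry-bath blocks lie on the sloping rack; sort them by length with the steel step gauge, one at a time: lower a block into the gauge, datum end (the end with the small hole) against the plain near cheek, as deep as it goes without forcing it, then set it flat in its bay of the grey tray before taking the next. A block that stays up at the mouth is too long and goes in the left bay, one that enters the upper gap but stops on the step is correct and goes in the middle bay, and one that passes the step to the floor is too short and goes in the right bay (left and right as the robot sees them). Do not disturb the bottle, the timer and the dishes.

Things in the scene. Friction and masses are not known exactly. Their poses are not given: they have to be found in the camera images.
- rack: Fixed aluminium rack, 300 mm wide (y); the three blocks lie on it side by side, 95 mm apart. Its ramp rises 30 degrees along +x, away from the robot, to a face 48 mm above this origin (on the bench under the ramp's middle). Each block lies underside on the ramp, length up the slope, datum end at the lip (12 mm high) at the low end, so its top faces up and back towards the robot.
- block_a_mid (a point): Centre of a plain aluminium dry-bath block, a cuboid 40 mm wide (y), 50 high (z): 25 mm above its underside and 45 mm from its datum end, which has one small hole beside the two rows of wells on top. x runs along its length away from the datum end, z out of its top. Its other end is 41, 45 or 49 mm off (too short, correct, too long). 0.3 to 0.55 kg. Letters say nothing of size. Grip across the width.
- block_b_mid (a point): Centre of a plain aluminium dry-bath block, a cuboid 40 mm wide (y), 50 high (z): 25 mm above its underside and 45 mm from its datum end, which has one small hole beside the two rows of wells on top. x runs along its length away from the datum end, z out of its top. Its other end is 41, 45 or 49 mm off (too short, correct, too long). 0.3 to 0.55 kg. Letters say nothing of size. Grip across the width.
- block_c_mid (a point): Centre of a plain aluminium dry-bath block, a cuboid 40 mm wide (y), 50 high (z): 25 mm above its underside and 45 mm from its datum end, which has one small hole beside the two rows of wells on top. x runs along its length away from the datum end, z out of its top. Its other end is 41, 45 or 49 mm off (too short, correct, too long). 0.3 to 0.55 kg. Letters say nothing of size. Grip across the width.
- gauge_mouth (a point): Steel step gauge, fixed, 150 x 70 x 54 mm, a U open at the top and both y sides, cheeks 44 mm wide in y. Point: middle of the upper (go) gap at its top edge, 48 mm above the bench. x lies across the gap, away from the robot. The near cheek (datum, x = -46 mm) is plain and upright. Go gap: 92 mm wide, 20 mm deep. Above it both cheeks open at 45 degrees over 6 mm. A too long block stays here, underside 2 to 5 mm higher.
- gauge_step (a point): Middle of the sharp flat step, 4 mm wide, on the gauge's far cheek, 28 mm above the bench: 20 mm below and 44 mm beyond gauge_mouth. The underside of a correct block stops at this height. Below it the no-go gap is 88 mm wide. A short block can catch here too if it stands over 2 mm off the datum cheek: slide it to that cheek and press again before judging.
- gauge_floor (a point): Middle of the gauge's flat floor, 8 mm above the bench, 40 mm straight below gauge_mouth: the underside of a too short block comes down to here.
- bay_left (a point): Centre of the floor of the left bay of the fixed grey tray, for blocks that are too long. The tray has three bays in a row along its y axis (pitch 74 mm), each 114 mm long in x and 70 mm wide in y; floor 4 mm above the bench, walls 10 mm above the floor. x points away from the robot, y to the left along the row.
- bay_middle (a point): Centre of the floor of the middle bay, for blocks of correct length; axes as bay_left.
- bay_right (a point): Centre of the floor of the right bay, for blocks that are too short; axes as bay_left.
- glass_jar: Fixed obstacle between gauge and tray: a round clear glass jar, 90 mm in diameter, 138 mm high, origin under its centre. Its glass hardly shows: cameras see only its white contents, about 40 mm high at its foot. Carry the blocks over it or round it.
- water_bottle: Bystander: white bottle, 50 mm in diameter, 100 mm high, origin under its centre.
- bench_timer: Bystander: white bench timer, 47 x 66 x 57 mm, origin under its centre.
- petri_dishes: Bystander: stack of dishes, 90 mm in diameter, 61 mm high, origin under its centre.

How it is judged (in metres and radians):
On the way, in this order (a step that is already met when the one before it is completed fails the run):
1. a first block is in the gauge, as deep as its length lets it go (((horizontal distance between block_a_mid and gauge_mouth below 0.015 m and ((x of block_a_c0 in the frame of block_a_mid above 0.001 m and z of block_a_mid in the frame of gauge_mouth below 0.033 m) or (x of block_a_c0 in the frame of block_a_mid between -0.001 and 0.001 m and z of block_a_mid in the frame of gauge_mouth below 0.009 m) or (x of block_a_c0 in the frame of block_a_mid below -0.001 m and z of block_a_mid in the frame of gauge_mouth below -0.003 m))) or (horizontal distance between block_b_mid and gauge_mouth below 0.015 m and ((x of block_b_c0 in the frame of block_b_mid above 0.001 m and z of block_b_mid in the frame of gauge_mouth below 0.033 m) or (x of block_b_c0 in the frame of block_b_mid between -0.001 and 0.001 m and z of block_b_mid in the frame of gauge_mouth below 0.009 m) or (x of block_b_c0 in the frame of block_b_mid below -0.001 m and z of block_b_mid in the frame of gauge_mouth below -0.003 m))) or (horizontal distance between block_c_mid and gauge_mouth below 0.015 m and ((x of block_c_c0 in the frame of block_c_mid above 0.001 m and z of block_c_mid in the frame of gauge_mouth below 0.033 m) or (x of block_c_c0 in the frame of block_c_mid between -0.001 and 0.001 m and z of block_c_mid in the frame of gauge_mouth below 0.009 m) or (x of block_c_c0 in the frame of block_c_mid below -0.001 m and z of block_c_mid in the frame of gauge_mouth below -0.003 m))))), for 0.1 s.
2. the first block stands in its own bay (((((x of block_a_c0 in the frame of block_a_mid above 0.001 m and horizontal distance between block_a_mid and bay_left below 0.03 m) or (x of block_a_c0 in the frame of block_a_mid between -0.001 and 0.001 m and horizontal distance between block_a_mid and bay_middle below 0.03 m) or (x of block_a_c0 in the frame of block_a_mid below -0.001 m and horizontal distance between block_a_mid and bay_right below 0.03 m)) and z of block_a_mid in the frame of bay_middle below 0.029 m and angle between block_a_mid's own z axis and vertical below 0.1 rad) or (((x of block_b_c0 in the frame of block_b_mid above 0.001 m and horizontal distance between block_b_mid and bay_left below 0.03 m) or (x of block_b_c0 in the frame of block_b_mid between -0.001 and 0.001 m and horizontal distance between block_b_mid and bay_middle below 0.03 m) or (x of block_b_c0 in the frame of block_b_mid below -0.001 m and horizontal distance between block_b_mid and bay_right below 0.03 m)) and z of block_b_mid in the frame of bay_middle below 0.029 m and angle between block_b_mid's own z axis and vertical below 0.1 rad) or (((x of block_c_c0 in the frame of block_c_mid above 0.001 m and horizontal distance between block_c_mid and bay_left below 0.03 m) or (x of block_c_c0 in the frame of block_c_mid between -0.001 and 0.001 m and horizontal distance between block_c_mid and bay_middle below 0.03 m) or (x of block_c_c0 in the frame of block_c_mid below -0.001 m and horizontal distance between block_c_mid and bay_right below 0.03 m)) and z of block_c_mid in the frame of bay_middle below 0.029 m and angle between block_c_mid's own z axis and vertical below 0.1 rad))), for 0.2 s.
3. a second block is in the gauge, as deep as it goes (((horizontal distance between block_a_mid and gauge_mouth below 0.015 m and ((x of block_a_c0 in the frame of block_a_mid above 0.001 m and z of block_a_mid in the frame of gauge_mouth below 0.033 m) or (x of block_a_c0 in the frame of block_a_mid between -0.001 and 0.001 m and z of block_a_mid in the frame of gauge_mouth below 0.009 m) or (x of block_a_c0 in the frame of block_a_mid below -0.001 m and z of block_a_mid in the frame of gauge_mouth below -0.003 m))) or (horizontal distance between block_b_mid and gauge_mouth below 0.015 m and ((x of block_b_c0 in the frame of block_b_mid above 0.001 m and z of block_b_mid in the frame of gauge_mouth below 0.033 m) or (x of block_b_c0 in the frame of block_b_mid between -0.001 and 0.001 m and z of block_b_mid in the frame of gauge_mouth below 0.009 m) or (x of block_b_c0 in the frame of block_b_mid below -0.001 m and z of block_b_mid in the frame of gauge_mouth below -0.003 m))) or (horizontal distance between block_c_mid and gauge_mouth below 0.015 m and ((x of block_c_c0 in the frame of block_c_mid above 0.001 m and z of block_c_mid in the frame of gauge_mouth below 0.033 m) or (x of block_c_c0 in the frame of block_c_mid between -0.001 and 0.001 m and z of block_c_mid in the frame of gauge_mouth below 0.009 m) or (x of block_c_c0 in the frame of block_c_mid below -0.001 m and z of block_c_mid in the frame of gauge_mouth below -0.003 m)))) and ((((x of block_a_c0 in the frame of block_a_mid above 0.001 m and horizontal distance between block_a_mid and bay_left below 0.03 m) or (x of block_a_c0 in the frame of block_a_mid between -0.001 and 0.001 m and horizontal distance between block_a_mid and bay_middle below 0.03 m) or (x of block_a_c0 in the frame of block_a_mid below -0.001 m and horizontal distance between block_a_mid and bay_right below 0.03 m)) and z of block_a_mid in the frame of bay_middle below 0.029 m and angle between block_a_mid's own z axis and vertical below 0.1 rad) or (((x of block_b_c0 in the frame of block_b_mid above 0.001 m and horizontal distance between block_b_mid and bay_left below 0.03 m) or (x of block_b_c0 in the frame of block_b_mid between -0.001 and 0.001 m and horizontal distance between block_b_mid and bay_middle below 0.03 m) or (x of block_b_c0 in the frame of block_b_mid below -0.001 m and horizontal distance between block_b_mid and bay_right below 0.03 m)) and z of block_b_mid in the frame of bay_middle below 0.029 m and angle between block_b_mid's own z axis and vertical below 0.1 rad) or (((x of block_c_c0 in the frame of block_c_mid above 0.001 m and horizontal distance between block_c_mid and bay_left below 0.03 m) or (x of block_c_c0 in the frame of block_c_mid between -0.001 and 0.001 m and horizontal distance between block_c_mid and bay_middle below 0.03 m) or (x of block_c_c0 in the frame of block_c_mid below -0.001 m and horizontal distance between block_c_mid and bay_right below 0.03 m)) and z of block_c_mid in the frame of bay_middle below 0.029 m and angle between block_c_mid's own z axis and vertical below 0.1 rad))), for 0.1 s.
4. two blocks stand in their own bays (((((x of block_a_c0 in the frame of block_a_mid above 0.001 m and horizontal distance between block_a_mid and bay_left below 0.03 m) or (x of block_a_c0 in the frame of block_a_mid between -0.001 and 0.001 m and horizontal distance between block_a_mid and bay_middle below 0.03 m) or (x of block_a_c0 in the frame of block_a_mid below -0.001 m and horizontal distance between block_a_mid and bay_right below 0.03 m)) and z of each of block_a_mid, block_b_mid in the frame of bay_middle below 0.029 m and angle between each of block_a_mid, block_b_mid's own z axis and vertical below 0.1 rad and ((x of block_b_c0 in the frame of block_b_mid above 0.001 m and horizontal distance between block_b_mid and bay_left below 0.03 m) or (x of block_b_c0 in the frame of block_b_mid between -0.001 and 0.001 m and horizontal distance between block_b_mid and bay_middle below 0.03 m) or (x of block_b_c0 in the frame of block_b_mid below -0.001 m and horizontal distance between block_b_mid and bay_right below 0.03 m))) or (((x of block_a_c0 in the frame of block_a_mid above 0.001 m and horizontal distance between block_a_mid and bay_left below 0.03 m) or (x of block_a_c0 in the frame of block_a_mid between -0.001 and 0.001 m and horizontal distance between block_a_mid and bay_middle below 0.03 m) or (x of block_a_c0 in the frame of block_a_mid below -0.001 m and horizontal distance between block_a_mid and bay_right below 0.03 m)) and z of each of block_a_mid, block_c_mid in the frame of bay_middle below 0.029 m and angle between each of block_a_mid, block_c_mid's own z axis and vertical below 0.1 rad and ((x of block_c_c0 in the frame of block_c_mid above 0.001 m and horizontal distance between block_c_mid and bay_left below 0.03 m) or (x of block_c_c0 in the frame of block_c_mid between -0.001 and 0.001 m and horizontal distance between block_c_mid and bay_middle below 0.03 m) or (x of block_c_c0 in the frame of block_c_mid below -0.001 m and horizontal distance between block_c_mid and bay_right below 0.03 m))) or (((x of block_b_c0 in the frame of block_b_mid above 0.001 m and horizontal distance between block_b_mid and bay_left below 0.03 m) or (x of block_b_c0 in the frame of block_b_mid between -0.001 and 0.001 m and horizontal distance between block_b_mid and bay_middle below 0.03 m) or (x of block_b_c0 in the frame of block_b_mid below -0.001 m and horizontal distance between block_b_mid and bay_right below 0.03 m)) and z of each of block_b_mid, block_c_mid in the frame of bay_middle below 0.029 m and angle between each of block_b_mid, block_c_mid's own z axis and vertical below 0.1 rad and ((x of block_c_c0 in the frame of block_c_mid above 0.001 m and horizontal distance between block_c_mid and bay_left below 0.03 m) or (x of block_c_c0 in the frame of block_c_mid between -0.001 and 0.001 m and horizontal distance between block_c_mid and bay_middle below 0.03 m) or (x of block_c_c0 in the frame of block_c_mid below -0.001 m and horizontal distance between block_c_mid and bay_right below 0.03 m))))), for 0.2 s.
5. the third block is in the gauge, as deep as it goes, the other two in their bays (((horizontal distance between block_a_mid and gauge_mouth below 0.015 m and ((x of block_a_c0 in the frame of block_a_mid above 0.001 m and z of block_a_mid in the frame of gauge_mouth below 0.033 m) or (x of block_a_c0 in the frame of block_a_mid between -0.001 and 0.001 m and z of block_a_mid in the frame of gauge_mouth below 0.009 m) or (x of block_a_c0 in the frame of block_a_mid below -0.001 m and z of block_a_mid in the frame of gauge_mouth below -0.003 m))) or (horizontal distance between block_b_mid and gauge_mouth below 0.015 m and ((x of block_b_c0 in the frame of block_b_mid above 0.001 m and z of block_b_mid in the frame of gauge_mouth below 0.033 m) or (x of block_b_c0 in the frame of block_b_mid between -0.001 and 0.001 m and z of block_b_mid in the frame of gauge_mouth below 0.009 m) or (x of block_b_c0 in the frame of block_b_mid below -0.001 m and z of block_b_mid in the frame of gauge_mouth below -0.003 m))) or (horizontal distance between block_c_mid and gauge_mouth below 0.015 m and ((x of block_c_c0 in the frame of block_c_mid above 0.001 m and z of block_c_mid in the frame of gauge_mouth below 0.033 m) or (x of block_c_c0 in the frame of block_c_mid between -0.001 and 0.001 m and z of block_c_mid in the frame of gauge_mouth below 0.009 m) or (x of block_c_c0 in the frame of block_c_mid below -0.001 m and z of block_c_mid in the frame of gauge_mouth below -0.003 m)))) and ((((x of block_a_c0 in the frame of block_a_mid above 0.001 m and horizontal distance between block_a_mid and bay_left below 0.03 m) or (x of block_a_c0 in the frame of block_a_mid between -0.001 and 0.001 m and horizontal distance between block_a_mid and bay_middle below 0.03 m) or (x of block_a_c0 in the frame of block_a_mid below -0.001 m and horizontal distance between block_a_mid and bay_right below 0.03 m)) and z of each of block_a_mid, block_b_mid in the frame of bay_middle below 0.029 m and angle between each of block_a_mid, block_b_mid's own z axis and vertical below 0.1 rad and ((x of block_b_c0 in the frame of block_b_mid above 0.001 m and horizontal distance between block_b_mid and bay_left below 0.03 m) or (x of block_b_c0 in the frame of block_b_mid between -0.001 and 0.001 m and horizontal distance between block_b_mid and bay_middle below 0.03 m) or (x of block_b_c0 in the frame of block_b_mid below -0.001 m and horizontal distance between block_b_mid and bay_right below 0.03 m))) or (((x of block_a_c0 in the frame of block_a_mid above 0.001 m and horizontal distance between block_a_mid and bay_left below 0.03 m) or (x of block_a_c0 in the frame of block_a_mid between -0.001 and 0.001 m and horizontal distance between block_a_mid and bay_middle below 0.03 m) or (x of block_a_c0 in the frame of block_a_mid below -0.001 m and horizontal distance between block_a_mid and bay_right below 0.03 m)) and z of each of block_a_mid, block_c_mid in the frame of bay_middle below 0.029 m and angle between each of block_a_mid, block_c_mid's own z axis and vertical below 0.1 rad and ((x of block_c_c0 in the frame of block_c_mid above 0.001 m and horizontal distance between block_c_mid and bay_left below 0.03 m) or (x of block_c_c0 in the frame of block_c_mid between -0.001 and 0.001 m and horizontal distance between block_c_mid and bay_middle below 0.03 m) or (x of block_c_c0 in the frame of block_c_mid below -0.001 m and horizontal distance between block_c_mid and bay_right below 0.03 m))) or (((x of block_b_c0 in the frame of block_b_mid above 0.001 m and horizontal distance between block_b_mid and bay_left below 0.03 m) or (x of block_b_c0 in the frame of block_b_mid between -0.001 and 0.001 m and horizontal distance between block_b_mid and bay_middle below 0.03 m) or (x of block_b_c0 in the frame of block_b_mid below -0.001 m and horizontal distance between block_b_mid and bay_right below 0.03 m)) and z of each of block_b_mid, block_c_mid in the frame of bay_middle below 0.029 m and angle between each of block_b_mid, block_c_mid's own z axis and vertical below 0.1 rad and ((x of block_c_c0 in the frame of block_c_mid above 0.001 m and horizontal distance between block_c_mid and bay_left below 0.03 m) or (x of block_c_c0 in the frame of block_c_mid between -0.001 and 0.001 m and horizontal distance between block_c_mid and bay_middle below 0.03 m) or (x of block_c_c0 in the frame of block_c_mid below -0.001 m and horizontal distance between block_c_mid and bay_right below 0.03 m))))), for 0.1 s.
At the end, for the whole second after the job is handed in: Each block stands flat (within 0.1 rad) and at rest on the floor of its own bay, its centre within 30 mm of the bay's centre: too long (94 mm) in the left bay, of correct length (90 mm) in the middle one, too short (86 mm) in the right one (((x of block_a_c0 in the frame of block_a_mid above 0.001 m and horizontal distance between block_a_mid and bay_left below 0.03 m) or (x of block_a_c0 in the frame of block_a_mid between -0.001 and 0.001 m and horizontal distance between block_a_mid and bay_middle below 0.03 m) or (x of block_a_c0 in the frame of block_a_mid below -0.001 m and horizontal distance between block_a_mid and bay_right below 0.03 m)) and z of each of block_a_mid, block_b_mid, block_c_mid in the frame of bay_middle below 0.029 m and angle between each of block_a_mid, block_b_mid, block_c_mid's own z axis and vertical below 0.1 rad and ((x of block_b_c0 in the frame of block_b_mid above 0.001 m and horizontal distance between block_b_mid and bay_left below 0.03 m) or (x of block_b_c0 in the frame of block_b_mid between -0.001 and 0.001 m and horizontal distance between block_b_mid and bay_middle below 0.03 m) or (x of block_b_c0 in the frame of block_b_mid below -0.001 m and horizontal distance between block_b_mid and bay_right below 0.03 m)) and ((x of block_c_c0 in the frame of block_c_mid above 0.001 m and horizontal distance between block_c_mid and bay_left below 0.03 m) or (x of block_c_c0 in the frame of block_c_mid between -0.001 and 0.001 m and horizontal distance between block_c_mid and bay_middle below 0.03 m) or (x of block_c_c0 in the frame of block_c_mid below -0.001 m and horizontal distance between block_c_mid and bay_right below 0.03 m)) and linear speed of each of block_a, block_b, block_c below 0.01 m/s); the robot touches nothing.
It fails at once if a block is forced into the gauge (more than 80 N) (contact force between any of block_a, block_b, block_c and gauge above 80 N).
It fails at once if the bottle, the timer or the dishes are moved more than 30 mm (distance of any of water_bottle, bench_timer, petri_dishes from where it was at the start of the episode above 0.03 m).
It also fails if it takes over 72 s, if anything falls off the work surface, if the arm or the gripper's body presses on something with over 40 N, if the wrist force passes 120 N, or if a joint passes its speed limit or range.

## Working session

There is one attempt and no reset: what is moved stays moved. The work goes in short steps, Python scripts to look and compute and a tool call to move; the robot and the scene stay as the last step left them, time stands still between calls to the robot, and variables do not carry over. Pictures are saved under pics/ and viewed, about 8 in all and at most 12, crops included, and the job is handed in when it is done.

Besides the shell and the picture viewer there is one more tool, called after ">>>" by a JSON object that holds its "api" and its "payload", one argument or row to a line. play_rows: Moves the arm, as the interface text tells. Its arguments: {"type":"object","properties":{"plan":{"type":"array"},"grip_force":{"type":"number"}},"required":["plan"]}

```bash
ls; mkdir -p pics; python3 - <<'E'
from rig import sense, optics, ctrl
import cv2
print(sense())
for n in ("scene","top"):
    d=optics.capture(n); print(n,d["fx"],d["fy"],d["cx"],d["cy"],d["world_to_cam"].__repr__(),[k for k in d])
    cv2.imwrite(f"pics/{n}0.png",cv2.resize(d["img"],(800,600),interpolation=cv2.INTER_CUBIC))
E
```

```text
pics
{'time_s': 0.0, 'joints': array([-1.37041136e+00,  3.13432979e-01,  1.49842536e+00, -1.90344831e-05,
        1.33098607e+00, -2.23403362e-01]), 'dq': array([ 0.00145189, -0.00035929, -0.0018304 , -0.00057061, -0.00046256,
        0.0015411 ]), 'tau': array([-7.28671966e-04, -4.12259960e+01, -2.59746820e+01, -1.93790734e-04,
        4.05841667e-03,  1.30017384e-05]), 'eef_pos': array([ 215.82044942, -478.31314288,  230.74819241]), 'ee_rot': array([-6.25942529e-04,  9.77633635e-01,  2.10314249e-01, -2.03966778e-06]), 'force': array([-0.56528   ,  0.51701028,  0.2317431 ]), 'wrist_torque': array([-0.01708644,  0.01548698, -0.01543438]), 'grip_width': 1.0004255194554705}
scene 462.3399902995887 462.3399902995887 279.5219248692895 212.5239806081974 array([[ 1.47195758e-01, -9.89078246e-01, -7.59151567e-03,
        -1.11277319e+02],
       [ 6.39283510e-01,  8.92766990e-02,  7.63771082e-01,
        -4.10460417e+02],
       [-7.54751617e-01, -1.17276994e-01,  6.45442564e-01,
        -1.18158413e+03],
       [ 0.00000000e+00,  0.00000000e+00,  0.00000000e+00,
         1.00000000e+00]]) ['img', 'fx', 'fy', 'cx', 'cy', 'world_to_cam']
top 492.10052836272314 492.10052836272314 289.6163316667679 208.19919619135075 array([[-8.44003050e-03, -9.99917723e-01, -9.65987772e-03,
        -1.98024727e+01],
       [ 9.96704543e-01, -9.19151181e-03,  8.05951003e-02,
        -5.63677910e+02],
       [-8.06772581e-02, -8.94781890e-03,  9.96700114e-01,
        -1.49674864e+03],
       [ 0.00000000e+00,  0.00000000e+00,  0.00000000e+00,
         1.00000000e+00]]) ['img', 'fx', 'fy', 'cx', 'cy', 'world_to_cam']
```

View pics/scene0.png

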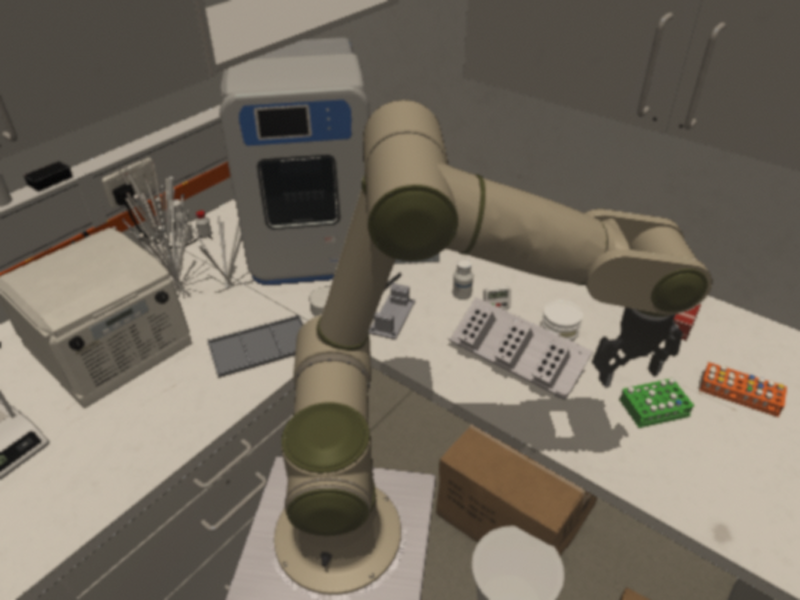

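View pics/top0.png

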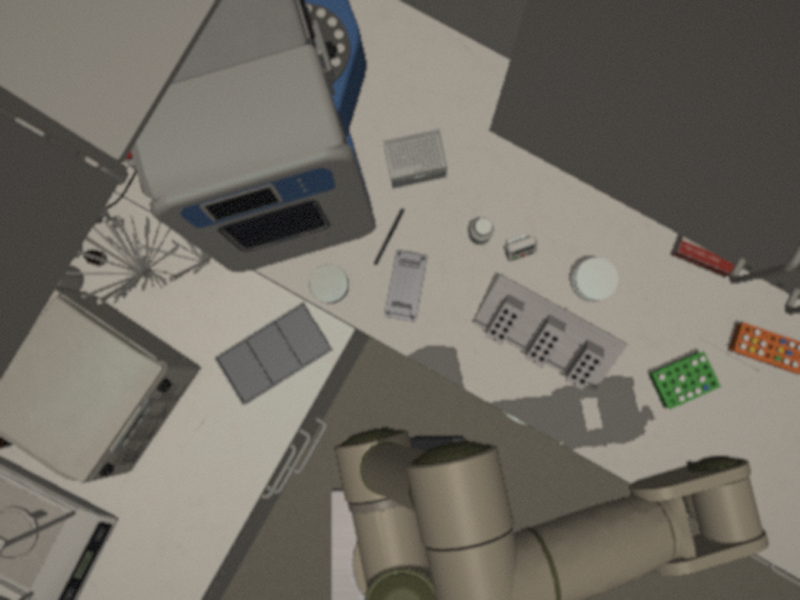

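```bash
cat > h.py <<'E'
import numpy as np, cv2
from rig import sense, optics
def cap(n):
    d=optics.capture(n); d["M"]=d["world_to_cam"]; return d
def p2w(d,u,v,z):
    M=np.array(d["M"]); R,t=M[:3,:3],M[:3,3]
    r=R.T@np.array([(u-d["cx"])/d["fx"],-(v-d["cy"])/d["fy"],-1.]); c=-R.T@t
    return c+r*(z-c[2])/r[2]
def w2p(d,P):
    P=np.atleast_2d(P); q=P@d["M"][:3,:3].T+d["M"][:3,3]
    return np.c_[d["cx"]+d["fx"]*q[:,0]/-q[:,2], d["cy"]-d["fy"]*q[:,1]/-q[:,2]]
E
python3 - <<'E'
from h import *
d=cap("top"); k=0.7
for n,u,v,z in [("A",503,318,75),("B",544,341,75),("C",585,366,75),("gauge",406,285,48),("gfar",412,255,54),("gnear",400,315,54),("trayL",247,375,4),("trayM",275,354,4),("trayR",303,332,4),("jar",328,283,20),("bottle",481,226,90),("timer",521,246,50),("dish",596,278,61)]:
    print(n,p2w(d,u*k,v*k,z).round(0))
i=d["img"]
cv2.imwrite("pics/c1.png",cv2.resize(i[165:285,145:305],(800,600),interpolation=cv2.INTER_CUBIC))
cv2.imwrite("pics/c2.png",cv2.resize(i[180:280,320:445],(750,600),interpolation=cv2.INTER_CUBIC))
w=cap("wrist");cv2.imwrite("pics/w0.png",w["img"]);print(w["fx"],w["cx"],w["cy"],w["M"].round(3).tolist())
E
```

```text
A [ 515. -210.   75.]
B [ 466. -294.   75.]
C [ 414. -378.   75.]
gauge [588.  -9.  48.]
gfar [652. -22.  54.]
gnear [524.   4.  54.]
trayL [399. 339.   4.]
trayM [444. 279.   4.]
trayR [492. 218.   4.]
jar [597. 161.  20.]
bottle [ 706. -167.   90.]
timer [ 669. -255.   50.]
dish [ 598. -409.   61.]
348.10756558030124 283.41861923044934 209.10632364711768 [[0.411, -0.912, -0.003, -523.206], [0.872, 0.394, -0.292, 37.616], [0.267, 0.117, 0.957, -378.843], [0.0, 0.0, 0.0, 1.0]]
```

View pics/c1.png

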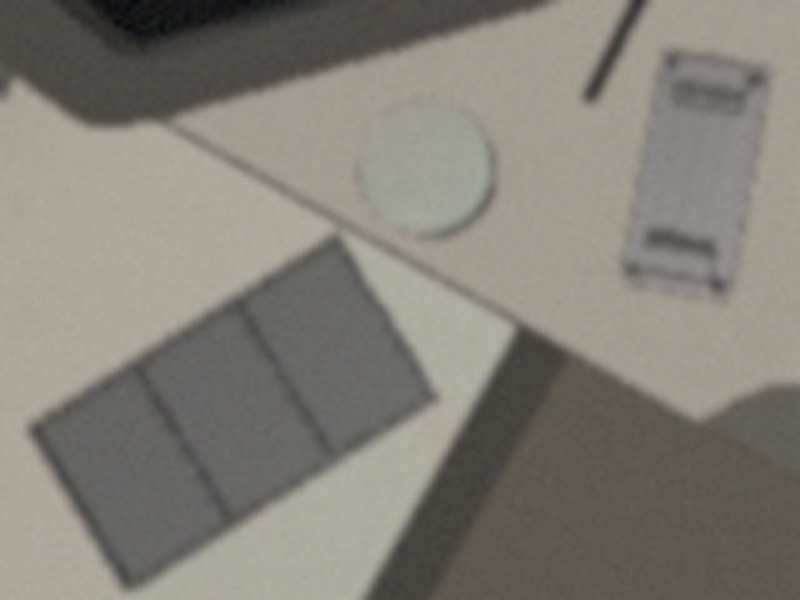

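View pics/c2.png

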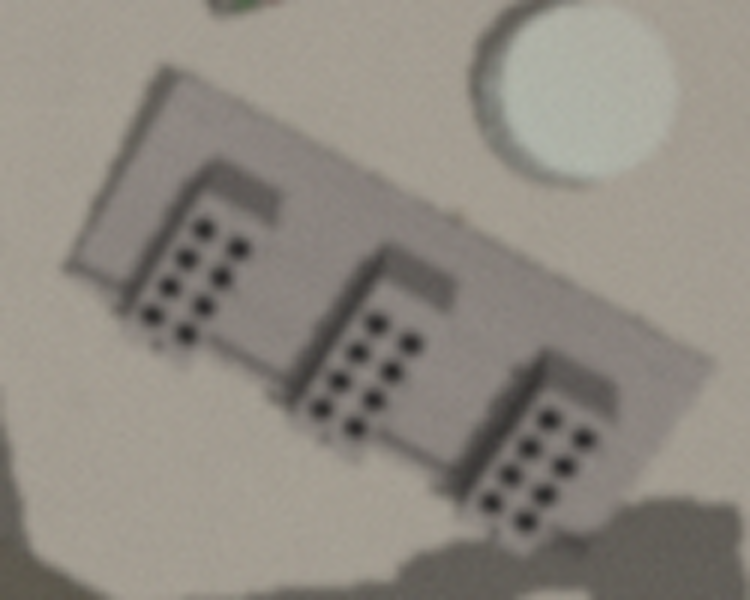

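```bash
cat >> h.py <<'E'
from scipy.spatial.transform import Rotation as Ro
from scipy.optimize import least_squares
def Rt(yaw,pitch=0):
    "tool: x along block x, y = -block y, z = -block z; pitch = slope of block x (rad)"
    return Ro.from_euler('ZY',[yaw,-pitch])*Ro.from_euler('x',np.pi)
def tool():
    s=sense(); q=s["ee_rot"]; return s,np.array(s["eef_pos"]),Ro.from_quat([q[1],q[2],q[3],q[0]])
def go(P,R,n=None):
    s,p,Q=tool(); dp=np.array(P)-p; rv=(R*Q.inv()).as_rotvec()
    m=max(np.linalg.norm(dp)/40,np.linalg.norm(rv)/.12); n=n or int(np.ceil(m))
    print("from",p.round(1),"shift",dp.round(1),"turn",rv.round(3),"rows",n,"per row",(dp/n).round(1),(rv/n).round(4))
def st():
    s,p,Q=tool(); X=Q.as_matrix(); print("t",round(s["time_s"],2),"p",p.round(1),"tx",X[:,0].round(3),"tz",X[:,2].round(3),"F",np.round(s["force"],1),"grip",round(s["grip_width"],3))
E
python3 - <<'E'
from h import *
d=cap("top")
# tray
c=np.array([[32,430],[338,236],[435,398],[130,588]])/5+[145,165]
W=np.array([p2w(d,*q,14) for q in c]);print("tray",W.round(0).tolist(),W.mean(0).round(1))
e=W[1]-W[0];print(np.linalg.norm(e),np.degrees(np.arctan2(*(-e)[[1,0]]))-90,np.linalg.norm(W[2]-W[1]))
# gauge: outline corners (base plate, z~8), and gap dark ends
c=np.array([[622,290],[728,298],[770,70],[665,50]])/5+[145,165]
for z in (8,54):
  W=np.array([p2w(d,*q,z) for q in c]);print("gauge",z,W.round(0).tolist(),W.mean(0).round(1),np.linalg.norm(W[3]-W[0]),np.linalg.norm(W[1]-W[0]))
c=np.array([[680,243],[708,93]])/5+[145,165]
print([p2w(d,*q,48).round(1) for q in c])
o=np.array([[165,65],[712,360],[68,265]])/6+[320,180]
def f(v):
    x,y,ps,L=v; h=np.array([np.cos(ps),np.sin(ps),0]);k=np.array([-np.sin(ps),np.cos(ps),0]);O=np.array([x,y,48]);up=h+[0,0,np.tan(np.pi/6)]
    return (w2p(d,[O+L*up+150*k,O+L*up-150*k,O-L*up+150*k])-o).ravel()
r=least_squares(f,[480,-280,-.5,60]);print("rack",r.x,np.degrees(r.x[2]),r.fun.round(1))
h=Rt(np.radians(-30),np.pi/6); go([392,-251,230],h)
E
```

```text
tray [[435.0, 404.0, 14.0], [554.0, 215.0, 14.0], [453.0, 154.0, 14.0], [338.0, 342.0, 14.0]] [445.1 278.7  14. ]
223.11385042787848 32.09793594646153 117.66548234625938
gauge 8 [[519.0, 39.0, 8.0], [513.0, -27.0, 8.0], [656.0, -55.0, 8.0], [669.0, 11.0, 8.0]] [589.5  -8.1   8. ] 152.9156656011819 66.14735495597594
gauge 54 [[517.0, 36.0, 54.0], [511.0, -28.0, 54.0], [650.0, -54.0, 54.0], [663.0, 9.0, 54.0]] [585.1  -9.   54. ] 148.31533849006058 64.15737264032113
[array([545.2,   1.3,  48. ]), array([636.7, -16.4,  48. ])]
rack [ 488.39366715 -307.1703974    -0.50256405   52.43178941] -28.794798802246795 [ 1.   0.9 -0.1 -0.4 -0.9 -0.5]
from [ 215.9 -478.5  231. ] shift [176.1 227.5  -1. ] turn [-0.028 -0.542 -0.925] rows 9 per row [19.6 25.3 -0.1] [-0.0031 -0.0603 -0.1028]
```

>>> {"api": "play_rows", "payload": {
  "plan": [
    [20, 26, 0, 0, -0.06, -0.103, 1],
    [20, 26, 0, 0, -0.06, -0.103, 1],
    [20, 26, 0, 0, -0.06, -0.103, 1],
    [20, 26, 0, 0, -0.06, -0.103, 1],
    [20, 26, 0, 0, -0.06, -0.103, 1]
  ]
}}

```text
time_s: 0.67
eef_pos: [317.0, -347.7, 229.7]
ee_rot: [0.03, 0.987, -0.059, 0.149]
force: [0.7, -0.9, 0.3]
grip_width: 1.002
```

>>> {"api": "play_rows", "payload": {
  "plan": [
    [20, 26, 0, 0, -0.06, -0.103, 1],
    [20, 26, 0, 0, -0.06, -0.103, 1],
    [20, 26, 0, 0, -0.06, -0.103, 1],
    [18, 24, 0, 0, -0.06, -0.103, 1],
    [0, 0, 0, 0, 0, 0, 1]
  ]
}}

```text
time_s: 1.08
eef_pos: [396.7, -238.0, 229.5]
ee_rot: [0.051, 0.926, -0.27, 0.26]
force: [-0.0, -0.2, 0.8]
grip_width: 1.003
```

```bash
python3 - <<'E'
from h import *
import pickle
st(); d=cap("wrist"); pickle.dump(d,open("w1.pkl","wb"))
cv2.imwrite("pics/w1.png",cv2.resize(d["img"],(800,600),interpolation=cv2.INTER_CUBIC))
E
```

```text
t 1.08 p [ 396.7 -238.   229.5] tx [ 0.719 -0.474  0.509] tz [ 0.454 -0.234 -0.859] F [-0.  -0.2  0.8] grip 1.003
```

View pics/w1.png

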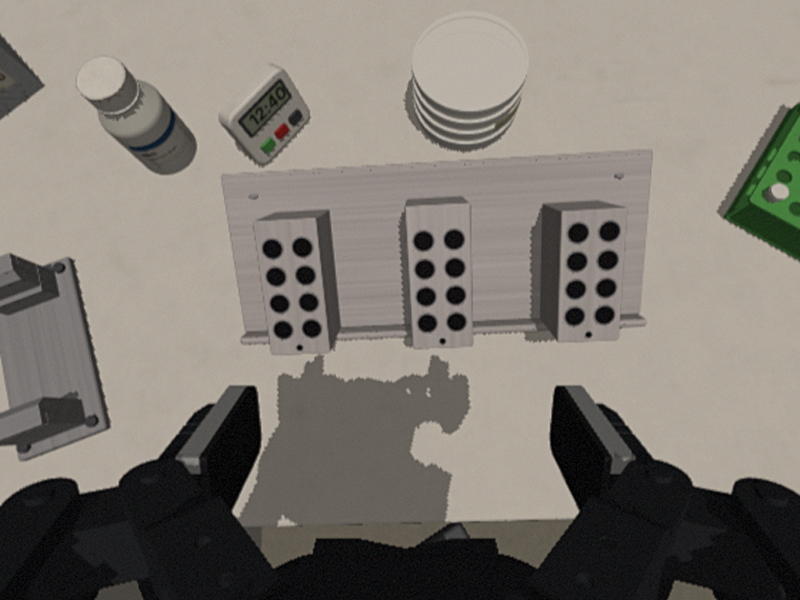

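```bash
python3 - <<'E'
from h import *
import pickle
d=pickle.load(open("w1.pkl","rb"))
B=[[(271,354),(331,352),(254,222),(315,219)],[(412,347),(473,346),(406,204),(468,203)],[(558,341),(621,341),(560,208),(627,208)]]
obs=np.array(sum(B,[])+[(222,175),(652,150)])*.7
def axes(ps):
    R=Rt(ps,np.pi/6).as_matrix(); return R[:,0],-R[:,1],-R[:,2]
def f(v,full=False):
    x,y,ps,L,a=v[:5]; X,Y,Z=axes(ps); O=np.array([x,y,48]); P=[];mid=[]
    for i in range(3):
        o=O+a*X+v[5+i]*Y
        for s,t in ((0,20),(0,-20),(v[8+i],20),(v[8+i],-20)): P.append(o+s*X+t*Y+50*Z)
        mid.append(o+45*X+25*Z)
    P+= [O+L*X+150*Y,O+L*X-150*Y]
    if full: return mid
    return (w2p(d,P)-obs).ravel()
r=least_squares(f,[488,-307,-.5,60,-50,95,0,-95,90,90,90])
print(r.x.round(2),np.degrees(r.x[2]));print(r.fun.reshape(-1,2).round(1).tolist())
mid=f(r.x,True);print(np.round(mid,1))
X,Y,Z=axes(r.x[2])
for m in mid: print("tcp grasp",(m-10*Z).round(1),"pre",(m+70*Z).round(1))
go(mid[0]+70*Z,Rt(r.x[2],np.pi/6))
# gauge
for n,u,v,z in [("far screw",60,267,8),("near screw",92,421,8),("corner r",106,432,8)]: print(n,p2w(d,u*.7,v*.7,z).round(1))
E
```

```text
[ 4.9354e+02 -3.1396e+02 -5.2000e-01  4.8900e+01 -6.9090e+01  9.5860e+01
  3.1000e-01 -9.5890e+01  8.9330e+01  9.4710e+01  8.6820e+01] -29.700566595090887
[[0.4, 0.2], [-0.6, -0.2], [-0.7, 0.1], [0.8, -0.1], [0.3, 0.8], [-0.5, -0.3], [-1.0, 0.9], [1.1, -0.9], [-0.4, 0.6], [-1.6, -1.2], [1.2, 1.3], [0.6, -1.2], [0.1, -0.1], [-0.1, 0.1]]
[[ 512.1 -214.2   57.6]
 [ 464.7 -297.2   57.6]
 [ 417.  -380.7   57.6]]
tcp grasp [ 516.4 -216.6   48.9] pre [ 481.7 -196.8  118.2]
tcp grasp [ 469.1 -299.6   48.9] pre [ 434.3 -279.8  118.2]
tcp grasp [ 421.4 -383.2   48.9] pre [ 386.6 -363.4  118.2]
from [ 396.2 -239.8  229.9] shift [  85.4   42.9 -111.7] turn [-0.032  0.031  0.032] rows 4 per row [ 21.4  10.7 -27.9] [-0.008   0.0077  0.0079]
far screw [649.5 -44.9   8. ]
near screw [519.8 -18.9   8. ]
corner r [506.4 -25.    8. ]
```

```bash
python3 - <<'E'
from h import *
import pickle
d=pickle.load(open("w1.pkl","rb"))
B=[[(271,354),(331,352),(254,222),(315,219)],[(412,347),(473,346),(406,204),(468,203)],[(558,341),(621,341),(560,208),(627,208)]]
obs=np.array(sum(B,[])+[(222,175),(652,150)])*.7
def axes(ps):
    R=Rt(ps,np.pi/6).as_matrix(); return R[:,0],-R[:,1],-R[:,2]
def f(v,full=False):
    x,y,ps,L,lip=v[:5]; a=-L+lip; X,Y,Z=axes(ps); O=np.array([x,y,48+v[8]]); P=[];mid=[]
    for i in range(3):
        o=O+a*X+95*(1-i)*Y
        for s,t in ((0,20),(0,-20),(v[5+i],20),(v[5+i],-20)): P.append(o+s*X+t*Y+50*Z)
        mid.append(o+45*X+25*Z)
    P+= [O+L*X+150*Y,O+L*X-150*Y]
    if full: return mid
    return np.r_[(w2p(d,P)-obs).ravel(),lip/5,v[8]/5]
r=least_squares(f,[488,-307,-.5,60,0,90,90,90,0])
print(r.x.round(2),np.degrees(r.x[2]));print(r.fun.round(1).tolist())
mid=f(r.x,True);print(np.round(mid,1))
X,Y,Z=axes(r.x[2]);print(X,Y,Z)
for m in mid: print("tcp grasp",(m-10*Z).round(1),"pre",(m+70*Z).round(1))
go(mid[0]+70*Z,Rt(r.x[2],np.pi/6))
E
```

```text
[ 485.71 -309.32   -0.52   58.19   -0.72   88.72   94.06   86.27   -2.89] -29.708507316908417
[0.4, 0.1, -0.3, -0.2, -0.7, 0.1, 1.1, -0.1, 0.4, 0.8, -0.1, -0.3, -0.9, 0.9, 1.6, -0.9, -0.9, 0.6, -1.9, -1.2, 0.7, 1.3, 0.4, -1.2, -0.8, -0.0, 0.7, 0.2, -0.1, -0.6]
[[ 511.5 -214.6   59.8]
 [ 464.4 -297.2   59.8]
 [ 417.3 -379.7   59.8]]
[ 0.75219324 -0.42919148  0.5       ] [ 4.95587638e-01  8.68557939e-01 -6.93889390e-17] [-0.43427897  0.24779382  0.8660254 ]
tcp grasp [ 515.8 -217.1   51.1] pre [ 481.1 -197.3  120.4]
tcp grasp [ 468.7 -299.6   51.1] pre [ 434.  -279.8  120.4]
tcp grasp [ 421.6 -382.1   51.1] pre [ 386.9 -362.3  120.4]
from [ 396.2 -239.8  229.9] shift [  84.8   42.5 -109.5] turn [-0.032  0.031  0.032] rows 4 per row [ 21.2  10.6 -27.4] [-0.008   0.0077  0.0079]
```

>>> {"api": "play_rows", "payload": {
  "plan": [
    [21, 10.5, -27, -0.008, 0.008, 0.008, 1],
    [21, 10.5, -27, -0.008, 0.008, 0.008, 1],
    [21, 10.5, -27, -0.008, 0.008, 0.008, 1],
    [21, 10.5, -27, -0.008, 0.008, 0.008, 1],
    [0, 0, 0, 0, 0, 0, 1]
  ]
}}

```text
time_s: 1.55
eef_pos: [483.6, -201.5, 120.5]
ee_rot: [0.072, 0.934, -0.244, 0.252]
force: [-0.5, 0.6, 0.1]
grip_width: 1.0
```

```bash
python3 - <<'E'
from h import *
st(); go([515.8,-217.1,51.1],Rt(np.radians(-29.7),np.pi/6))
E
```

```text
t 1.55 p [ 483.6 -201.5  120.5] tx [ 0.754 -0.419  0.505] tz [ 0.435 -0.257 -0.863] F [-0.5  0.6  0.1] grip 1.0
from [ 483.6 -201.5  120.5] shift [ 32.2 -15.6 -69.4] turn [ 0.012 -0.001 -0.004] rows 2 per row [ 16.1  -7.8 -34.7] [ 0.0062 -0.0003 -0.0022]
```

>>> {"api": "play_rows", "payload": {
  "plan": [
    [11, -5, -23, 0.004, 0, 0, 1],
    [11, -5, -23, 0.004, 0, 0, 1],
    [10, -5, -22, 0.004, 0, 0, 1],
    [0, 0, 0, 0, 0, 0, 0.5],
    [0, 0, 0, 0, 0, 0, -0.2]
  ],
  "grip_force": 50
}}

```text
time_s: 1.97
eef_pos: [516.8, -222.4, 50.5]
ee_rot: [0.067, 0.935, -0.243, 0.249]
force: [0.2, -1.0, -0.3]
grip_width: 0.747
```

>>> {"api": "play_rows", "payload": {
  "plan": [
    [0, 0, 0, 0, 0, 0, -1],
    [0, 0, 0, 0, 0, 0, -1],
    [0, 0, 0, 0, 0, 0, -1],
    [0, 0, 0, 0, 0, 0, -1]
  ]
}}

```text
time_s: 2.3
eef_pos: [515.7, -223.9, 54.7]
ee_rot: [0.068, 0.935, -0.243, 0.25]
force: [0.4, -0.6, -3.1]
grip_width: 0.461
```

```bash
python3 - <<'E'
from h import *
st(); d=cap("wrist")
cv2.imwrite("pics/w2.png",d["img"])
E
```

```text
t 2.3 p [ 515.7 -223.9   54.7] tx [ 0.757 -0.421  0.501] tz [ 0.434 -0.249 -0.866] F [ 0.4 -0.6 -3.1] grip 0.461
```

View pics/w2.png

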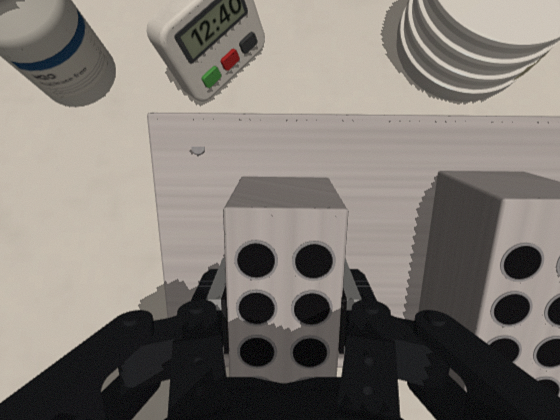

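>>> {"api": "play_rows", "payload": {
  "plan": [
    [-10, 6, 20, 0, 0, 0, -1],
    [-15, 9, 32, 0, 0, 0, -1],
    [-5, 10, 38, 0, 0, 0, -1]
  ]
}}

```text
time_s: 2.6
eef_pos: [481.8, -197.6, 140.6]
ee_rot: [0.067, 0.936, -0.245, 0.244]
force: [1.2, 0.1, -2.6]
grip_width: 0.461
```

```bash
python3 - <<'E'
from h import *
st(); go([525,5,200],Rt(np.radians(-11),0))
d=cap("wrist"); s,p,Q=tool()
# far top edge in tool frame using w2 geometry (same in hand)
c=(d["M"]@np.r_[p,1])[:3]; Rc=d["M"][:3,:3]@Q.as_matrix()
fl=np.array([[224,210],[347,209]])
for zt in (-30,-33.5,-37):  # tool z of top plane
    out=[]
    for u,v in fl:
        r=np.array([(u-d["cx"])/d["fx"],-(v-d["cy"])/d["fy"],-1.]); o=-Rc.T@c; rr=Rc.T@r
        out.append(o+rr*(zt-o[2])/rr[2])
    print(zt,np.round(out,1).tolist())
E
```

```text
t 2.6 p [ 481.8 -197.6  140.6] tx [ 0.761 -0.425  0.489] tz [ 0.424 -0.244 -0.872] F [ 1.2  0.1 -2.6] grip 0.461
from [ 481.8 -197.6  140.6] shift [ 43.2 202.6  59.4] turn [0.182 0.48  0.312] rows 6 per row [ 7.2 33.8  9.9] [0.0303 0.08   0.052 ]
-30 [[34.6, -18.3, -30.0], [34.9, 20.4, -30.0]]
-33.5 [[35.7, -17.6, -33.5], [36.0, 19.7, -33.5]]
-37 [[36.9, -17.0, -37.0], [37.1, 19.1, -37.0]]
```

>>> {"api": "play_rows", "payload": {
  "plan": [
    [7, 34, 10, 0.03, 0.08, 0.052, -1],
    [7, 34, 10, 0.03, 0.08, 0.052, -1],
    [7, 34, 10, 0.03, 0.08, 0.052, -1],
    [7, 34, 10, 0.03, 0.08, 0.052, -1],
    [7, 34, 10, 0.03, 0.08, 0.052, -1]
  ]
}}

```text
time_s: 3.07
eef_pos: [515.4, -26.0, 207.2]
ee_rot: [0.017, 0.992, -0.121, 0.044]
force: [1.6, -0.6, -4.6]
grip_width: 0.464
```

>>> {"api": "play_rows", "payload": {
  "plan": [
    [7, 30, 9, 0.03, 0.08, 0.052, -1],
    [0, 0, 0, 0, 0, 0, -1],
    [0, 0, 0, 0, 0, 0, -1]
  ]
}}

```text
time_s: 3.32
eef_pos: [524.7, 11.0, 220.0]
ee_rot: [0.005, 0.996, -0.089, 0.002]
force: [-0.8, -0.5, -3.6]
grip_width: 0.46
```

```bash
python3 - <<'E'
from h import *
import pickle
st(); d=cap("wrist"); s,p,Q=tool(); d["p"]=p;d["Q"]=Q.as_quat(); pickle.dump(d,open("w3.pkl","wb"))
cv2.imwrite("pics/w3.png",cv2.resize(d["img"],(800,600),interpolation=cv2.INTER_CUBIC))
go(p,Rt(np.radians(-11),0))
E
```

```text
t 3.32 p [524.7  11.  220. ] tx [ 0.984 -0.177  0.005] tz [ 0.003 -0.01  -1.   ] F [-0.8 -0.5 -3.6] grip 0.46
from [524.6  10.8 220. ] shift [0. 0. 0.] turn [ 0.01   0.003 -0.014] rows 1 per row [0. 0. 0.] [ 0.0098  0.0033 -0.0137]
```

View pics/w3.png

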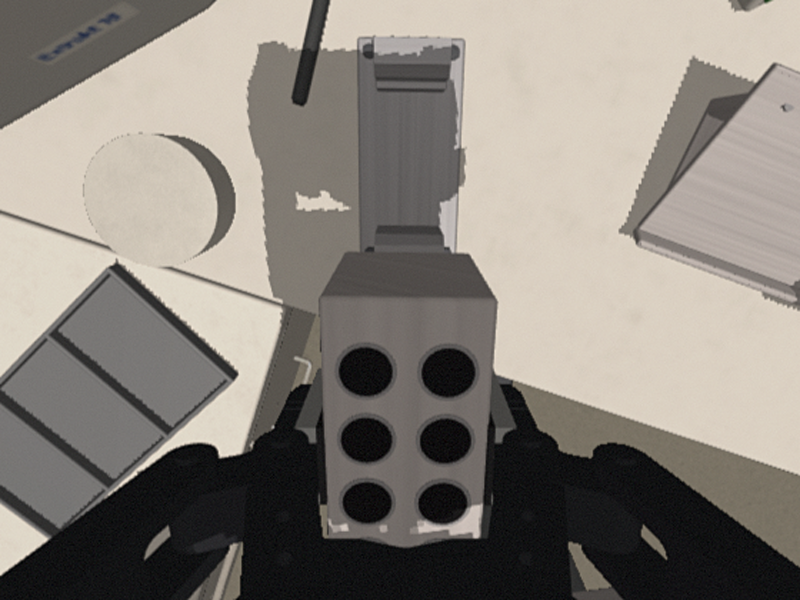

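```bash
python3 - <<'E'
from h import *
import pickle
d=pickle.load(open("w3.pkl","rb")); k=.7
def G(v,P):
    x,y,ps=v; h=np.array([np.cos(ps),np.sin(ps),0]);n=np.array([-h[1],h[0],0])
    return np.array([np.array([x,y,0])+a*h+b*n+[0,0,c] for a,b,c in P])
cor=[(75,35,8),(75,-35,8)]
co=np.array([(358,38),(464,38)])*k; si=np.array([(358,250),(457,250)])*k
def f(v):
    e=(w2p(d,G(v,cor))-co).ravel()
    # side lines at the image row: interpolate
    s=[]
    for b,o in ((35,si[0]),(-35,si[1])):
        q=w2p(d,G(v,[(75,b,8),(-60,b,8)])); t=(o[1]-q[0,1])/(q[1,1]-q[0,1]); s.append(q[0,0]+t*(q[1,0]-q[0,0])-o[0])
    return np.r_[e,s]
r=least_squares(f,[589,-8,-.19]);print(r.x,np.degrees(r.x[2]),r.fun.round(1))
names=[(75,0,0),(52,22,54),(52,-22,54),(46,22,48),(46,-22,48),(46,0,28),(42,0,28),(42,22,8),(42,-22,8),(-46,22,8),(-46,-22,8),(-46,22,48),(-46,-22,48),(-52,22,54),(-52,-22,54)]
for a,b in zip(names,w2p(d,G(r.x,names))/k): print(a,b.round(0))
# in-hand
p=d["p"];Q=Ro.from_quat(d["Q"]); c=(d["M"]@np.r_[p,1])[:3]; Rc=d["M"][:3,:3]@Q.as_matrix()
def th(u,v,zt):
    rr=Rc.T@np.array([(u-d["cx"])/d["fx"],-(v-d["cy"])/d["fy"],-1.]); o=-Rc.T@c; return (o+rr*(zt-o[2])/rr[2]).round(1)
for zt in (-24,-28,-33): print(zt,[th(u*k,v*k,zt) for u,v in ((320,298),(497,300),(325,538),(488,538))])
for zt in (20,25): print("bottom far",zt,[th(u*k,v*k,zt) for u,v in ((345,253),(469,254))])
E
python3 - <<'E'
E
python3 -c "
import cv2;i=cv2.imread('pics/w3.png');cv2.imwrite('pics/c3.png',cv2.resize(i[25:275,330:490],(384*1,600),interpolation=cv2.INTER_CUBIC))"
```

```text
[ 5.89412881e+02 -4.40141670e+00 -1.90220385e-01] -10.898825246915733 [-1.3 -0.6  1.   0.6  0.8 -0.5]
(75, 0, 0) [411.  41.]
(52, 22, 54) [373.  65.]
(52, -22, 54) [451.  66.]
(46, 22, 48) [373.  78.]
(46, -22, 48) [449.  79.]
(46, 0, 28) [411.  83.]
(42, 0, 28) [411.  90.]
(42, 22, 8) [377.  93.]
(42, -22, 8) [443.  94.]
(-46, 22, 8) [377. 226.]
(-46, -22, 8) [439. 227.]
(-46, 22, 48) [374. 236.]
(-46, -22, 48) [444. 237.]
(-52, 22, 54) [374. 247.]
(-52, -22, 54) [444. 248.]
-24 [array([ 38.5, -21.8, -24. ]), array([ 38. ,  21.7, -24. ]), array([-33.9, -24. , -24. ]), array([-33.8,  23. , -24. ])]
-28 [array([ 39.7, -21.1, -28. ]), array([ 39.3,  20.9, -28. ]), array([-30.2, -23.2, -28. ]), array([-30.1,  22.2, -28. ])]
-33 [array([ 41.2, -20.2, -33. ]), array([ 40.8,  19.9, -33. ]), array([-25.6, -22.2, -33. ]), array([-25.5,  21.2, -33. ])]
bottom far 20 [array([ 40.5, -20.8,  20. ]), array([40.2, 20.1, 20. ])]
bottom far 25 [array([ 39.5, -21.4,  25. ]), array([39.2, 20.7, 25. ])]
```

View pics/c3.png

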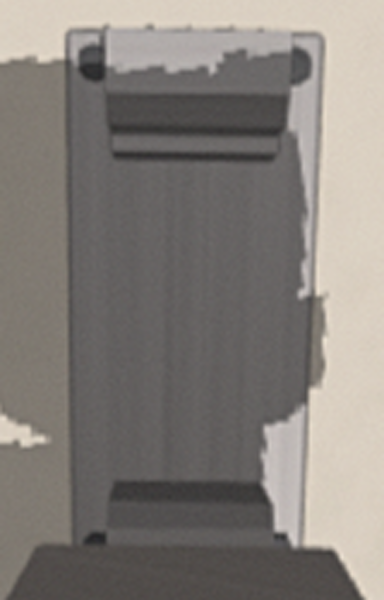

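>>> {"api": "play_rows", "payload": {
  "plan": [
    [22, -5, -36, 0.01, 0.003, -0.012, -1],
    [22, -5, -36, 0, 0, 0, -1],
    [22, -5, -36, 0, 0, 0, -1],
    [2, -1, -20, 0, 0, 0, -1],
    [0, 0, 0, 0, 0, 0, -1]
  ]
}}

```text
time_s: 3.78
eef_pos: [592.3, -9.7, 90.3]
ee_rot: [0.001, 0.995, -0.098, 0.005]
force: [-1.7, 0.6, -4.1]
grip_width: 0.465
```

```bash
python3 - <<'E'
from h import *
st(); go([592.9,-5.1,72],Rt(np.radians(-10.9),0))
E
```

```text
t 3.78 p [592.3  -9.7  90.3] tx [ 0.981 -0.196  0.01 ] tz [ 0.01  -0.003 -1.   ] F [-1.7  0.6 -4.1] grip 0.465
from [592.3  -9.7  90.3] shift [  0.6   4.6 -18.3] turn [0.003 0.01  0.007] rows 1 per row [  0.6   4.6 -18.3] [0.0027 0.0096 0.0068]
```

>>> {"api": "play_rows", "payload": {
  "plan": [
    [0.5, 4.5, -8, 0.003, 0.01, 0.007, -1],
    [0, 0, -7, 0, 0, 0, -1],
    [0, 0, -4, 0, 0, 0, -1],
    [0, 0, -4, 0, 0, 0, -1],
    [0, 0, 0, 0, 0, 0, -1]
  ]
}}

```text
time_s: 4.2
eef_pos: [592.2, -6.7, 69.3]
ee_rot: [0.0, 0.995, -0.096, 0.001]
force: [-0.7, -0.3, -2.6]
grip_width: 0.463
```

```bash
python3 - <<'E'
from h import *
st(); go([592.9,-5.1,62],Rt(np.radians(-10.9),0))
E
```

```text
t 4.2 p [592.2  -6.7  69.3] tx [ 0.982 -0.191  0.003] tz [ 0.003 -0.001 -1.   ] F [-0.7 -0.3 -2.6] grip 0.463
from [592.2  -6.7  69.3] shift [ 0.7  1.6 -7.3] turn [0.001 0.003 0.002] rows 1 per row [ 0.7  1.6 -7.3] [0.0007 0.0028 0.0022]
```

Underside about at the cheek tops; continue slowly.

>>> {"api": "play_rows", "payload": {
  "plan": [
    [0.3, 1, -3, 0, 0.002, 0.001, -1],
    [0.2, 0.5, -3, 0, 0, 0, -1],
    [0, 0, -3, 0, 0, 0, -1]
  ]
}}

```text
time_s: 4.45
eef_pos: [593.8, -5.1, 62.4]
ee_rot: [0.001, 0.995, -0.095, 0.003]
force: [-0.7, 0.6, -2.6]
grip_width: 0.461
```

>>> {"api": "play_rows", "payload": {
  "plan": [
    [0, 0, -3, 0, 0, 0, -1],
    [0, 0, -3, 0, 0, 0, -1],
    [0, 0, 0, 0, 0, 0, -1]
  ]
}}

```text
time_s: 4.7
eef_pos: [593.7, -4.9, 55.5]
ee_rot: [0.001, 0.995, -0.095, 0.003]
force: [-0.8, 0.1, -3.5]
grip_width: 0.463
```

>>> {"api": "play_rows", "payload": {
  "plan": [
    [-0.3, 0, -3, 0, 0, 0, -1],
    [-0.3, 0, -3, 0, 0, 0, -1],
    [0, 0, -3, 0, 0, 0, -1]
  ]
}}

```text
time_s: 4.95
eef_pos: [593.4, -5.0, 46.2]
ee_rot: [0.001, 0.995, -0.095, 0.003]
force: [-0.5, 0.5, -2.5]
grip_width: 0.463
```

>>> {"api": "play_rows", "payload": {
  "plan": [
    [0, 0, -2, 0, 0, 0, -1],
    [0, 0, -2, 0, 0, 0, -1],
    [0, 0, 0, 0, 0, 0, -1]
  ]
}}

```text
time_s: 5.2
eef_pos: [593.0, -5.0, 40.9]
ee_rot: [0.001, 0.995, -0.095, 0.003]
force: [0.4, 0.1, -3.9]
grip_width: 0.457
```

>>> {"api": "play_rows", "payload": {
  "plan": [
    [0, 0, -2, 0, 0, 0, -1],
    [0, 0, -2, 0, 0, 0, -1],
    [0, 0, 0, 0, 0, 0, -1]
  ]
}}

```text
time_s: 5.45
eef_pos: [593.3, -5.1, 40.1]
ee_rot: [0.001, 0.995, -0.095, 0.003]
force: [-0.5, 0.2, -3.6]
grip_width: 0.462
```

```bash
python3 - <<'E'
from h import *
st(); d=cap("wrist")
cv2.imwrite("pics/w4.png",cv2.resize(d["img"],(800,600),interpolation=cv2.INTER_CUBIC))
E
```

```text
t 5.45 p [593.3  -5.1  40.1] tx [ 0.982 -0.189  0.007] tz [ 0.006 -0.003 -1.   ] F [-0.5  0.2 -3.6] grip 0.462
```

>>> {"api": "play_rows", "payload": {
  "plan": [
    [-2, 0.3, 0, 0, 0, 0, -1],
    [-1, 0.2, -2, 0, 0, 0, -1],
    [0, 0, -4, 0, 0, 0, -1]
  ]
}}

```text
time_s: 5.75
eef_pos: [592.5, -5.1, 37.1]
ee_rot: [0.001, 0.995, -0.095, 0.007]
force: [-19.7, 1.7, 30.4]
grip_width: 0.459
```

>>> {"api": "play_rows", "payload": {
  "plan": [
    [0, 0, -5, 0, 0, 0, -1]
  ]
}}

```text
time_s: 5.83
eef_pos: [592.6, -5.2, 35.2]
ee_rot: [0.002, 0.995, -0.095, 0.007]
force: [-24.6, 1.1, 55.9]
grip_width: 0.464
```

>>> {"api": "play_rows", "payload": {
  "plan": [
    [0, 0, 2, 0, 0, 0, -1],
    [0, 0, 0, 0, 0, 0, -1]
  ]
}}

```text
time_s: 6.0
eef_pos: [592.5, -5.1, 38.2]
ee_rot: [0.002, 0.995, -0.095, 0.008]
force: [1.2, -0.6, -2.9]
grip_width: 0.463
```

```bash
python3 - <<'E'
from h import *
import pickle
st(); d=cap("wrist"); s,p,Q=tool(); d["p"]=p;d["Q"]=Q.as_quat(); pickle.dump(d,open("w5.pkl","wb"))
t=cap("scene"); print(w2p(t,[589,-4,50]))
u,v=w2p(t,[589,-4,50])[0].astype(int)
a=cv2.resize(d["img"],(600,450)); b=cv2.resize(t["img"][v-37:v+38,max(0,u-16):u+17],(200,450))
cv2.imwrite("pics/w5.png",np.hstack([a,b]))
E
```

```text
t 6.0 p [592.5  -5.1  38.2] tx [ 0.982 -0.189  0.016] tz [ 0.015 -0.005 -1.   ] F [ 1.2 -0.6 -2.9] grip 0.463
[[273.42788361 211.3897363 ]]
```

View pics/w5.png

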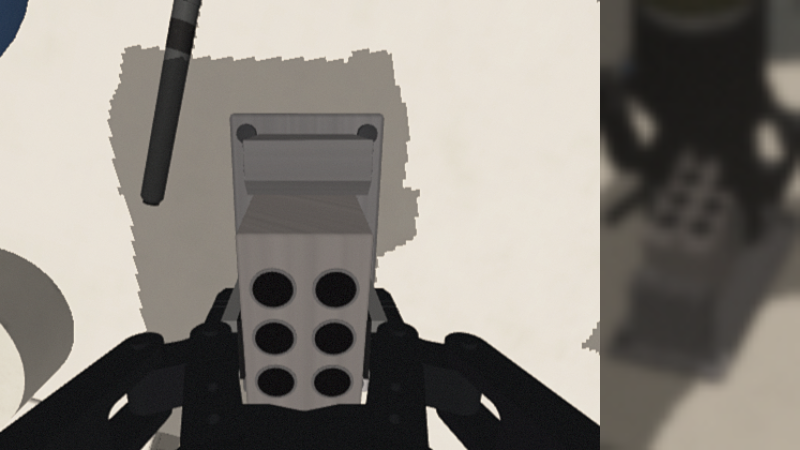

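>>> {"api": "play_rows", "payload": {
  "plan": [
    [0, 0, 1, 0, 0, 0, -1],
    [-3, 0.6, 0, 0, 0, 0, -1],
    [-3, 0.6, 0, 0, 0, 0, -1]
  ]
}}

```text
time_s: 6.35
eef_pos: [592.3, -5.2, 39.0]
ee_rot: [0.002, 0.995, -0.096, 0.016]
force: [17.2, -1.3, -12.7]
grip_width: 0.466
```

>>> {"api": "play_rows", "payload": {
  "plan": [
    [-3, 0.6, 0, 0, 0, 0, -1]
  ]
}}

```text
time_s: 6.43
eef_pos: [592.4, -5.2, 39.3]
ee_rot: [0.002, 0.995, -0.096, 0.02]
force: [19.5, -1.2, -13.6]
grip_width: 0.456
```

```bash
python3 - <<'E'
from h import *
st(); go([592.5,-5.1,38],Rt(np.radians(-10.9),0))
E
```

```text
t 6.43 p [592.4  -5.2  39.3] tx [ 0.981 -0.191  0.041] tz [ 0.04  -0.009 -0.999] F [ 19.5  -1.2 -13.6] grip 0.456
from [592.4  -5.2  39.3] shift [ 0.1  0.1 -1.3] turn [0.009 0.04  0.002] rows 1 per row [ 0.1  0.1 -1.3] [0.0085 0.0402 0.0019]
```

>>> {"api": "play_rows", "payload": {
  "plan": [
    [0.5, 0, 0, 0.008, 0.04, 0, -1],
    [0, 0, -2, 0, 0, 0, -1],
    [0, 0, -2, 0, 0, 0, -1],
    [0, 0, -2, 0, 0, 0, -1]
  ]
}}

```text
time_s: 6.77
eef_pos: [592.4, -5.2, 35.4]
ee_rot: [0.001, 0.995, -0.096, -0.0]
force: [-15.7, 0.7, 33.3]
grip_width: 0.464
```

```bash
python3 - <<'E'
from h import *
st()
E
```

```text
t 6.77 p [592.4  -5.2  35.4] tx [ 0.982 -0.191 -0.   ] tz [-0.    -0.001 -1.   ] F [-15.7   0.7  33.3] grip 0.464
```

>>> {"api": "play_rows", "payload": {
  "plan": [
    [0, 0, 10, 0, 0, 0, -1],
    [0, 0, 30, 0, 0, 0, -1],
    [0, 0, 38, 0, 0, 0, -1],
    [0, 0, 40, 0, 0, 0, -1],
    [0, 0, 40, 0, 0, 0, -1]
  ]
}}

```text
time_s: 7.18
eef_pos: [586.4, -4.1, 189.0]
ee_rot: [-0.0, 0.995, -0.096, -0.008]
force: [1.1, -0.5, -2.6]
grip_width: 0.462
```

```bash
python3 - <<'E'
from h import *
import pickle
st(); d=pickle.load(open("w3.pkl","rb"))
for u,v in ((113,263),(237,376),(48,330)): print(p2w(d,u*.7,v*.7,14).round(1))
go([445,279,200],Rt(np.radians(32),0))
E
```

```text
t 7.18 p [586.4  -4.1 189. ] tx [ 0.982 -0.191 -0.015] tz [-0.015  0.002 -1.   ] F [ 1.1 -0.5 -2.6] grip 0.462
[557.1 215.1  14. ]
[456.1 152.7  14. ]
[517.3 279.5  14. ]
from [586.4  -4.1 189. ] shift [-141.4  283.1   11. ] turn [ 0.004 -0.015  0.75 ] rows 8 per row [-17.7  35.4   1.4] [ 0.0005 -0.0019  0.0938]
```

>>> {"api": "play_rows", "payload": {
  "plan": [
    [-17, 35, 3, 0, -0.002, 0.094, -1],
    [-17, 35, 3, 0, -0.002, 0.094, -1],
    [-17, 35, 3, 0, -0.002, 0.094, -1],
    [-17, 35, 0, 0, -0.002, 0.094, -1],
    [-17, 35, 0, 0, -0.002, 0.094, -1]
  ]
}}

```text
time_s: 7.6
eef_pos: [502.3, 169.7, 207.0]
ee_rot: [0.001, 0.99, 0.142, 0.008]
force: [0.2, 0.2, -4.0]
grip_width: 0.463
```

>>> {"api": "play_rows", "payload": {
  "plan": [
    [-17, 35, 0, 0, -0.002, 0.094, -1],
    [-17, 35, 0, 0, -0.002, 0.094, -1],
    [-17, 31, 0, 0, -0.002, 0.09, -1],
    [0, 0, 0, 0, 0, 0, -1]
  ]
}}

```text
time_s: 7.93
eef_pos: [443.1, 279.6, 206.0]
ee_rot: [-0.001, 0.957, 0.29, 0.012]
force: [0.1, 0.0, -3.1]
grip_width: 0.46
```

```bash
python3 - <<'E'
from h import *
import pickle
st(); d=cap("wrist"); s,p,Q=tool(); d["p"]=p;d["Q"]=Q.as_quat(); pickle.dump(d,open("w6.pkl","wb"))
cv2.imwrite("pics/w6.png",cv2.resize(d["img"],(800,600),interpolation=cv2.INTER_CUBIC))
go([447+3.4*.85,278.5+3.4*.53,60],Rt(np.radians(32),0))
E
```

```text
t 7.93 p [443.1 279.6 206. ] tx [0.832 0.554 0.023] tz [ 0.022  0.008 -1.   ] F [ 0.1  0.  -3.1] grip 0.46
from [444.3 277.8 205.8] shift [   5.6    2.5 -145.8] turn [-0.007  0.022 -0.025] rows 4 per row [  1.4   0.6 -36.5] [-0.0017  0.0055 -0.0063]
```

View pics/w6.png

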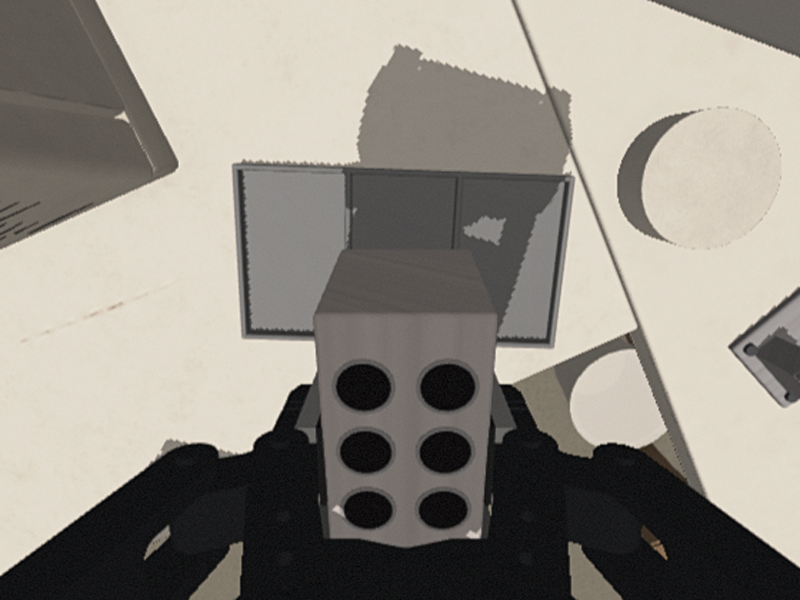

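```bash
python3 - <<'E'
from h import *
import pickle
d=pickle.load(open("w6.pkl","rb")); k=.7
W=np.array([p2w(d,u*k,v*k,14) for u,v in ((235,164),(573,177),(553,347),(244,338))]);print(W.round(1).tolist(),W.mean(0).round(1))
e=W[0]-W[1]+W[3]-W[2];print(np.degrees(np.arctan2(e[1],e[0]))-90,np.linalg.norm(e)/2)
p=d["p"];Q=Ro.from_quat(d["Q"]); c=(d["M"]@np.r_[p,1])[:3]; Rc=d["M"][:3,:3]@Q.as_matrix()
# fit far face rectangle in tool frame: width 40, height 50, pitch
o=-Rc.T@c
px=np.array([(314,314),(497,314),(342,250),(474,250)])*k
def f(v):
    x,y,z,a=v; P=[]
    for zz in (-50,0):
        for yy in (-20,20): P.append([x+zz*np.sin(a),y+yy,z+zz*np.cos(a)])
    q=np.array(P)@Rc.T+c
    return (np.c_[d["cx"]+d["fx"]*q[:,0]/-q[:,2],d["cy"]-d["fy"]*q[:,1]/-q[:,2]]-px).ravel()
r=least_squares(f,[40,0,15,0]);print("far bottom edge x,y,z tilt",r.x.round(3),r.fun.round(1))
d=pickle.load(open("w3.pkl","rb"));p=d["p"];Q=Ro.from_quat(d["Q"]); c=(d["M"]@np.r_[p,1])[:3]; Rc=d["M"][:3,:3]@Q.as_matrix()
px=np.array([(320,298),(497,300),(345,253),(469,254)])*k
r=least_squares(f,[40,0,15,0]);print("w3",r.x.round(3),r.fun.round(1))
E
```

```text
[[438.8, 409.5, 14.0], [554.0, 221.6, 14.0], [453.2, 158.7, 14.0], [336.5, 346.9, 14.0]] [445.6 284.2  14. ]
31.66888989847247 220.89917307525465
far bottom edge x,y,z tilt [44.011 -2.84  10.945  0.083] [ 0.2 -0.3  1.2  0.3  0.1 -0.3 -2.1  0.1]
w3 [ 4.1117e+01 -2.2500e-01  1.6567e+01 -1.0000e-03] [-0.2  0.6 -0.2 -0.6  0.2  0.3  0.3 -0.3]
```

>>> {"api": "play_rows", "payload": {
  "plan": [
    [1, 1, -36, -0.028, 0.045, -0.012, -1],
    [1, 1, -36, -0.028, 0.045, -0.012, -1],
    [1, 1, -36, 0, 0, 0, -1],
    [0, 0, -34, 0, 0, 0, -1],
    [0, 0, -20, 0, 0, 0, -1]
  ]
}}

```text
time_s: 8.4
eef_pos: [450.0, 279.9, 42.5]
ee_rot: [0.015, 0.961, 0.274, -0.034]
force: [-0.2, -0.1, -2.8]
grip_width: 0.461
```

>>> {"api": "play_rows", "payload": {
  "plan": [
    [0, 0, 0, 0, 0, 0, -1]
  ]
}}

```text
time_s: 8.48
eef_pos: [448.1, 278.2, 38.4]
ee_rot: [0.015, 0.961, 0.273, -0.037]
force: [-1.3, -0.1, -2.9]
grip_width: 0.465
```

```bash
python3 - <<'E'
from h import *
st(); go([447,281.5,20],Rt(np.radians(31.8),-.083))
E
```

```text
t 8.48 p [448.1 278.2  38.4] tx [ 0.848  0.524 -0.08 ] tz [-0.064 -0.049 -0.997] F [-1.3 -0.1 -2.9] grip 0.465
from [448.1 278.2  38.4] shift [ -1.1   3.3 -18.4] turn [0.005 0.007 0.001] rows 1 per row [ -1.1   3.3 -18.4] [0.0055 0.007  0.0005]
```

>>> {"api": "play_rows", "payload": {
  "plan": [
    [-1, 3, -10, 0, 0, 0, -1],
    [0, 0, -5, 0, 0, 0, -1],
    [0, 0, -3, 0, 0, 0, -1],
    [0, 0, 0, 0, 0, 0, -1]
  ]
}}

```text
time_s: 8.82
eef_pos: [449.0, 280.5, 21.3]
ee_rot: [0.015, 0.962, 0.272, -0.036]
force: [-0.2, 0.1, -2.3]
grip_width: 0.466
```

>>> {"api": "play_rows", "payload": {
  "plan": [
    [0, 0, -2, 0, 0, 0, -1],
    [0, 0, 0, 0, 0, 0, -1]
  ]
}}

```text
time_s: 8.98
eef_pos: [450.1, 280.8, 20.8]
ee_rot: [0.015, 0.962, 0.272, -0.034]
force: [-0.4, 0.4, -3.3]
grip_width: 0.461
```

>>> {"api": "play_rows", "payload": {
  "plan": [
    [0, 0, -1, 0, 0, 0, 0.1],
    [0, 0, 0, 0, 0, 0, 0.3],
    [0, 0, 0, 0, 0, 0, 0.3],
    [0, 0, 15, 0, 0, 0, 0.3],
    [0, 0, 30, 0, 0, 0, 0.3]
  ]
}}

```text
time_s: 9.4
eef_pos: [449.3, 280.4, 64.3]
ee_rot: [0.015, 0.962, 0.272, -0.035]
force: [0.5, 0.0, 0.1]
grip_width: 0.651
```

>>> {"api": "play_rows", "payload": {
  "plan": [
    [0, 0, 40, 0, 0, 0, 1],
    [0, 0, 41, 0, 0, 0, 1],
    [0, 0, 41, 0, 0, 0, 1]
  ]
}}

```text
time_s: 9.65
eef_pos: [447.1, 279.6, 188.5]
ee_rot: [0.015, 0.961, 0.272, -0.039]
force: [0.7, -0.8, 0.3]
grip_width: 0.996
```

```bash
python3 - <<'E'
from h import *
import pickle
st(); d=cap("wrist"); s,p,Q=tool(); d["p"]=p;d["Q"]=Q.as_quat(); pickle.dump(d,open("w7.pkl","wb"))
t=cap("top")
cv2.imwrite("pics/w7.png",np.hstack([cv2.resize(d["img"],(480,360)),cv2.resize(t["img"][185:285,150:240],(320,360),interpolation=cv2.INTER_CUBIC)]))
mid=np.array([464.4,-297.2,59.8]); R=Rt(np.radians(-29.7),np.pi/6); Z=-R.as_matrix()[:,2]
go(mid+120*Z,R)
E
```

```text
t 9.65 p [447.1 279.6 188.5] tx [ 0.849  0.521 -0.082] tz [-0.066 -0.05  -0.997] F [ 0.7 -0.8  0.3] grip 0.996
from [450.  280.8 193.3] shift [ -37.7 -548.3  -29.6] turn [ 0.021 -0.621 -1.034] rows 14 per row [ -2.7 -39.2  -2.1] [ 0.0015 -0.0444 -0.0738]
```

View pics/w7.png

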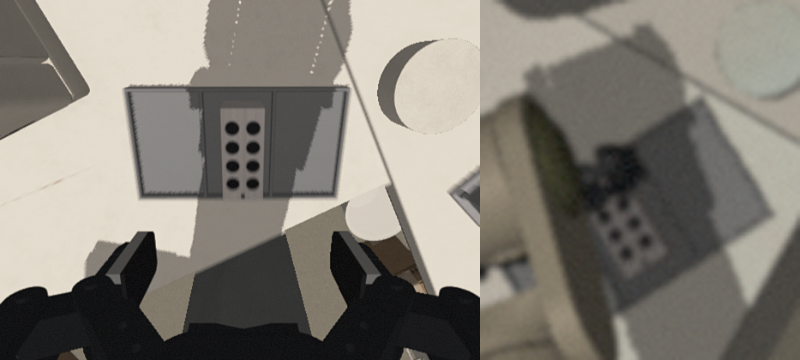

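```bash
python3 - <<'E'
from h import *
import pickle
d=pickle.load(open("w7.pkl","rb")); k=560/480
W=np.array([p2w(d,u*k,v*k,54) for u,v in ((221,108),(266,108),(264,199),(223,199))]);print(W.round(1).tolist(),W.mean(0).round(1),np.linalg.norm(W[0]-W[3]),np.linalg.norm(W[0]-W[1]))
W=np.array([p2w(d,u*k,v*k,14) for u,v in ((125,88),(350,87),(335,197),(141,197))]);print(W.round(1).tolist(),W.mean(0).round(1))
E
```

```text
[[477.0, 320.9, 54.0], [497.8, 286.9, 54.0], [422.2, 239.8, 54.0], [400.9, 274.6, 54.0]] [449.5 280.5  54. ] 89.02483558290805 39.85350043277156
[[437.8, 410.9, 14.0], [555.4, 221.1, 14.0], [452.1, 159.0, 14.0], [336.8, 347.8, 14.0]] [445.6 284.7  14. ]
```

>>> {"api": "play_rows", "payload": {
  "plan": [
    [-3, -39, 2, 0, -0.044, -0.074, 1],
    [-3, -39, 2, 0, -0.044, -0.074, 1],
    [-3, -39, 2, 0, -0.044, -0.074, 1],
    [-3, -39, 2, 0, -0.044, -0.074, 1],
    [-3, -39, 2, 0, -0.044, -0.074, 1]
  ]
}}

```text
time_s: 10.17
eef_pos: [435.0, 84.5, 203.7]
ee_rot: [0.04, 0.993, 0.085, 0.078]
force: [2.6, -0.6, -0.4]
grip_width: 0.995
```

>>> {"api": "play_rows", "payload": {
  "plan": [
    [-3, -39, 0, 0, -0.044, -0.074, 1],
    [-3, -39, 0, 0, -0.044, -0.074, 1],
    [-3, -39, 0, 0, -0.044, -0.074, 1],
    [-3, -39, 0, 0, -0.044, -0.074, 1],
    [-3, -39, -5, 0, -0.044, -0.074, 1]
  ]
}}

```text
time_s: 10.58
eef_pos: [417.6, -119.4, 201.2]
ee_rot: [0.066, 0.974, -0.112, 0.186]
force: [1.7, 0.1, 0.7]
grip_width: 0.998
```

>>> {"api": "play_rows", "payload": {
  "plan": [
    [-3, -39, -8, 0, -0.044, -0.074, 1],
    [-3, -39, -8, 0, -0.044, -0.074, 1],
    [-3, -39, -8, 0, -0.044, -0.074, 1],
    [-3, -35, -8, 0, -0.044, -0.07, 1],
    [0, 0, 0, 0, 0, 0, 1]
  ]
}}

```text
time_s: 11.0
eef_pos: [401.0, -284.3, 169.7]
ee_rot: [0.089, 0.921, -0.271, 0.265]
force: [-0.5, 1.2, 0.1]
grip_width: 0.996
```

```bash
python3 - <<'E'
from h import *
st()
mid=np.array([464.4,-297.2,59.8]); R=Rt(np.radians(-29.7),np.pi/6); Z=-R.as_matrix()[:,2]
go(mid+70*Z,R); go(mid-10*Z,R)
E
```

```text
t 11.0 p [ 401.  -284.3  169.7] tx [ 0.713 -0.452  0.536] tz [ 0.439 -0.308 -0.844] F [-0.5  1.2  0.1] grip 0.996
from [ 401.  -284.3  169.7] shift [ 33.    4.5 -49.3] turn [0.04  0.025 0.059] rows 2 per row [ 16.5   2.2 -24.7] [0.0199 0.0126 0.0296]
from [ 401.  -284.3  169.7] shift [  67.7  -15.3 -118.6] turn [0.04  0.025 0.059] rows 4 per row [ 16.9  -3.8 -29.7] [0.01   0.0063 0.0148]
```

>>> {"api": "play_rows", "payload": {
  "plan": [
    [16, 2, -24, 0.02, 0.013, 0.03, 1],
    [16, 2, -24, 0.02, 0.013, 0.03, 1],
    [0, 0, 0, 0, 0, 0, 1]
  ]
}}

```text
time_s: 11.25
eef_pos: [432.7, -283.0, 120.9]
ee_rot: [0.067, 0.933, -0.249, 0.25]
force: [0.0, 2.2, -0.9]
grip_width: 0.997
```

```bash
python3 - <<'E'
from h import *
st()
mid=np.array([464.4,-297.2,59.8]); R=Rt(np.radians(-29.7),np.pi/6); Z=-R.as_matrix()[:,2]
go(mid-10*Z,R)
E
```

```text
t 11.25 p [ 432.7 -283.   120.9] tx [ 0.751 -0.431  0.5  ] tz [ 0.433 -0.25  -0.866] F [ 0.   2.2 -0.9] grip 0.997
from [ 432.7 -283.   120.9] shift [ 36.1 -16.7 -69.8] turn [ 0.001 -0.     0.003] rows 3 per row [ 12.   -5.6 -23.3] [ 0.0005 -0.0001  0.001 ]
```

>>> {"api": "play_rows", "payload": {
  "plan": [
    [12, -4.5, -23, 0, 0, 0, 1],
    [12, -4.5, -23, 0, 0, 0, 1],
    [11, -4.5, -22, 0, 0, 0, 1],
    [0, 0, 0, 0, 0, 0, 1]
  ]
}}

```text
time_s: 11.58
eef_pos: [469.5, -296.3, 53.2]
ee_rot: [0.069, 0.933, -0.248, 0.252]
force: [1.0, 2.0, -0.4]
grip_width: 1.0
```

```bash
python3 - <<'E'
from h import *
st()
mid=np.array([464.4,-297.2,59.8]); R=Rt(np.radians(-29.7),np.pi/6); Z=-R.as_matrix()[:,2]
go(mid-10*Z,R)
E
```

```text
t 11.58 p [ 469.5 -296.3   53.2] tx [ 0.751 -0.427  0.504] tz [ 0.436 -0.254 -0.864] F [ 1.   2.  -0.4] grip 1.0
from [ 469.5 -296.3   53.2] shift [-0.8 -3.3 -2.1] turn [0.006 0.002 0.002] rows 1 per row [-0.8 -3.3 -2.1] [0.0059 0.0018 0.0016]
```

Use a firmer grip this time so the block does not pivot in the pads.

>>> {"api": "play_rows", "payload": {
  "plan": [
    [-1, -3, -2, 0.006, 0, 0, 0.5],
    [0, 0, 0, 0, 0, 0, -0.2],
    [0, 0, 0, 0, 0, 0, -1],
    [0, 0, 0, 0, 0, 0, -1],
    [0, 0, 0, 0, 0, 0, -1]
  ],
  "grip_force": 80
}}

```text
time_s: 12.0
eef_pos: [468.0, -299.0, 56.5]
ee_rot: [0.067, 0.933, -0.247, 0.253]
force: [-0.8, -0.7, -5.0]
grip_width: 0.458
```

>>> {"api": "play_rows", "payload": {
  "plan": [
    [0, 0, 0, 0, 0, 0, -1],
    [0, 0, 0, 0, 0, 0, -1]
  ]
}}

```text
time_s: 12.17
eef_pos: [467.5, -298.6, 57.2]
ee_rot: [0.067, 0.933, -0.247, 0.253]
force: [1.1, -1.1, -4.5]
grip_width: 0.455
```

```bash
python3 - <<'E'
from h import *
s,p,Q=tool(); st()
mid=np.array([464.4,-297.2,59.8]); R=Rt(np.radians(-29.7),np.pi/6).as_matrix(); print("mid in tool",((mid-p)@Q.as_matrix()).round(1))
E
```

```text
t 12.17 p [ 467.5 -298.6   57.2] tx [ 0.75  -0.428  0.505] tz [ 0.439 -0.25  -0.863] F [ 1.1 -1.1 -4.5] grip 0.455
mid in tool [-1.6  0.3 -4. ]
```

>>> {"api": "play_rows", "payload": {
  "plan": [
    [-10, 6, 20, 0, 0, 0, -1],
    [-15, 9, 32, 0, 0, 0, -1],
    [-5, 10, 38, 0, 0, 0, -1]
  ]
}}

```text
time_s: 12.42
eef_pos: [434.0, -271.5, 142.3]
ee_rot: [0.063, 0.934, -0.249, 0.247]
force: [1.5, 0.2, -4.1]
grip_width: 0.459
```

```bash
python3 - <<'E'
from h import *
st(); go([590.5,-4.6,125],Rt(np.radians(-10.9),0))
E
```

```text
t 12.42 p [ 434.  -271.5  142.3] tx [ 0.754 -0.434  0.493] tz [ 0.429 -0.242 -0.87 ] F [ 1.5  0.2 -4.1] grip 0.459
from [ 434.  -271.5  142.3] shift [156.5 266.9 -17.3] turn [0.176 0.487 0.324] rows 8 per row [19.6 33.4 -2.2] [0.022  0.0608 0.0405]
```

>>> {"api": "play_rows", "payload": {
  "plan": [
    [19, 33, 5, 0.022, 0.06, 0.04, -1],
    [19, 33, 5, 0.022, 0.06, 0.04, -1],
    [19, 33, 5, 0.022, 0.06, 0.04, -1],
    [19, 33, -5, 0.022, 0.06, 0.04, -1],
    [19, 33, -5, 0.022, 0.06, 0.04, -1]
  ]
}}

```text
time_s: 12.83
eef_pos: [525.6, -109.6, 158.2]
ee_rot: [0.032, 0.981, -0.161, 0.099]
force: [0.0, -0.7, -4.8]
grip_width: 0.456
```

>>> {"api": "play_rows", "payload": {
  "plan": [
    [19, 33, -8, 0.022, 0.06, 0.04, -1],
    [19, 31, -8, 0.022, 0.06, 0.04, -1],
    [19, 28, -8, 0.022, 0.06, 0.04, -1],
    [0, 0, 0, 0, 0, 0, -1],
    [0, 0, 0, 0, 0, 0, -1]
  ]
}}

```text
time_s: 13.25
eef_pos: [586.4, -5.4, 130.7]
ee_rot: [0.007, 0.996, -0.094, -0.0]
force: [-0.2, -0.7, -4.7]
grip_width: 0.452
```

```bash
python3 - <<'E'
from h import *
import pickle
st(); go([590.5,-4.6,85],Rt(np.radians(-10.9),0))
d=cap("wrist");cv2.imwrite("pics/w8.png",cv2.resize(d["img"],(800,600)))
E
```

```text
t 13.25 p [586.4  -5.4 130.7] tx [ 0.982 -0.188  0.001] tz [-0.002 -0.015 -1.   ] F [-0.2 -0.7 -4.7] grip 0.452
from [586.4  -5.4 130.7] shift [  4.1   0.8 -45.7] turn [ 0.015 -0.002 -0.001] rows 2 per row [  2.    0.4 -22.8] [ 0.0073 -0.0011 -0.0005]
```

>>> {"api": "play_rows", "payload": {
  "plan": [
    [2, 0.5, -23, 0.007, 0, 0, -1],
    [2, 0.5, -20, 0.007, 0, 0, -1],
    [0, 0, 0, 0, 0, 0, -1]
  ]
}}

```text
time_s: 13.55
eef_pos: [589.3, -6.3, 87.9]
ee_rot: [0.0, 0.995, -0.096, 0.001]
force: [-1.1, 0.0, -4.7]
grip_width: 0.46
```

```bash
python3 - <<'E'
from h import *
st(); go([590.5,-4.6,80],Rt(np.radians(-10.9),0))
E
```

```text
t 13.55 p [589.3  -6.3  87.9] tx [ 0.981 -0.192  0.001] tz [ 0.001 -0.001 -1.   ] F [-1.1  0.  -4.7] grip 0.46
from [589.3  -6.3  87.9] shift [ 1.2  1.7 -7.9] turn [0.001 0.001 0.003] rows 1 per row [ 1.2  1.7 -7.9] [0.001  0.0012 0.0025]
```

>>> {"api": "play_rows", "payload": {
  "plan": [
    [1, 1.5, -5, 0, 0, 0.002, -1],
    [0, 0, -3, 0, 0, 0, -1],
    [0, 0, -3, 0, 0, 0, -1]
  ]
}}

```text
time_s: 13.8
eef_pos: [590.2, -6.8, 79.2]
ee_rot: [0.001, 0.995, -0.097, 0.002]
force: [-0.1, -1.0, -4.9]
grip_width: 0.46
```

>>> {"api": "play_rows", "payload": {
  "plan": [
    [0, 0, -2, 0, 0, 0, -1],
    [0, 0, -2, 0, 0, 0, -1]
  ]
}}

```text
time_s: 13.97
eef_pos: [590.5, -7.4, 76.2]
ee_rot: [0.001, 0.995, -0.097, 0.003]
force: [-0.9, 0.2, -4.0]
grip_width: 0.459
```

>>> {"api": "play_rows", "payload": {
  "plan": [
    [0, 0, -2, 0, 0, 0, -1]
  ]
}}

```text
time_s: 14.05
eef_pos: [590.6, -7.5, 74.6]
ee_rot: [0.001, 0.995, -0.097, 0.004]
force: [-0.5, -0.3, -4.8]
grip_width: 0.457
```

>>> {"api": "play_rows", "payload": {
  "plan": [
    [0, 1, -2, 0, 0, 0, -1],
    [0, 1, -2, 0, 0, 0, -1]
  ]
}}

```text
time_s: 14.22
eef_pos: [591.0, -5.6, 70.9]
ee_rot: [0.001, 0.995, -0.097, 0.004]
force: [-0.5, 0.3, -4.2]
grip_width: 0.454
```

>>> {"api": "play_rows", "payload": {
  "plan": [
    [0, 0.5, -2, 0, 0, 0, -1]
  ]
}}

```text
time_s: 14.3
eef_pos: [591.0, -4.9, 68.8]
ee_rot: [0.001, 0.995, -0.097, 0.005]
force: [0.9, -0.1, -3.8]
grip_width: 0.456
```

>>> {"api": "play_rows", "payload": {
  "plan": [
    [0, 0, -2, 0, 0, 0, -1]
  ]
}}

```text
time_s: 14.38
eef_pos: [591.0, -4.7, 66.9]
ee_rot: [0.001, 0.995, -0.097, 0.005]
force: [-7.5, -0.2, 13.6]
grip_width: 0.453
```

>>> {"api": "play_rows", "payload": {
  "plan": [
    [-2, 0.4, -1, 0, 0, 0, -1]
  ]
}}

```text
time_s: 14.47
eef_pos: [589.3, -4.4, 66.0]
ee_rot: [0.002, 0.995, -0.097, 0.005]
force: [-0.3, 0.7, -4.7]
grip_width: 0.455
```

>>> {"api": "play_rows", "payload": {
  "plan": [
    [-2, 0.4, -2, 0, 0, 0, -1]
  ]
}}

```text
time_s: 14.55
eef_pos: [589.2, -4.3, 65.6]
ee_rot: [0.002, 0.995, -0.097, 0.008]
force: [7.7, -0.5, 15.1]
grip_width: 0.454
```

>>> {"api": "play_rows", "payload": {
  "plan": [
    [-1, 0.2, -2, 0, 0, 0, -1]
  ]
}}

```text
time_s: 14.63
eef_pos: [589.5, -4.4, 65.6]
ee_rot: [0.002, 0.995, -0.097, 0.01]
force: [-2.0, 0.9, 13.1]
grip_width: 0.452
```

>>> {"api": "play_rows", "payload": {
  "plan": [
    [0, 0, -3, 0, 0.005, 0, -1]
  ]
}}

```text
time_s: 14.72
eef_pos: [589.7, -4.4, 64.7]
ee_rot: [0.002, 0.995, -0.097, 0.009]
force: [-19.2, 2.8, 31.2]
grip_width: 0.455
```

>>> {"api": "play_rows", "payload": {
  "plan": [
    [0, 0, -3, 0, 0.005, 0, -1]
  ]
}}

```text
time_s: 14.8
eef_pos: [589.9, -4.4, 64.9]
ee_rot: [0.003, 0.995, -0.097, 0.007]
force: [-20.1, 2.4, 32.7]
grip_width: 0.456
```

>>> {"api": "play_rows", "payload": {
  "plan": [
    [0, 0, 0, 0, 0, 0, -1]
  ]
}}

```text
time_s: 14.88
eef_pos: [590.0, -4.3, 66.3]
ee_rot: [0.003, 0.995, -0.097, 0.007]
force: [0.3, 0.5, -4.5]
grip_width: 0.456
```

```bash
python3 - <<'E'
from h import *
st()
d=cap("wrist");cv2.imwrite("pics/w9.png",cv2.resize(d["img"],(800,600)))
E
```

```text
t 14.88 p [590.   -4.3  66.3] tx [ 0.981 -0.192  0.015] tz [ 0.014 -0.008 -1.   ] F [ 0.3  0.5 -4.5] grip 0.456
```

>>> {"api": "play_rows", "payload": {
  "plan": [
    [0, 0, 10, 0, 0, 0, -1],
    [0, 0, 30, 0, 0, 0, -1],
    [-5, 3, 38, 0, 0, 0, -1],
    [-10, 5, 38, 0, 0, 0.04, -1],
    [-15, 10, 30, 0, 0, 0.07, -1]
  ]
}}

```text
time_s: 15.35
eef_pos: [555.3, 13.4, 209.3]
ee_rot: [0.002, 0.999, -0.042, -0.001]
force: [0.4, -0.2, -3.9]
grip_width: 0.456
```

```bash
python3 - <<'E'
from h import *
st(); go([408.4,347,200],Rt(np.radians(31.8),0))
E
```

```text
t 15.35 p [555.3  13.4 209.3] tx [ 0.996 -0.084 -0.001] tz [-0.002 -0.005 -1.   ] F [ 0.4 -0.2 -3.9] grip 0.456
from [555.3  13.4 209.3] shift [-146.9  333.6   -9.3] turn [ 0.005 -0.     0.639] rows 10 per row [-14.7  33.4  -0.9] [ 0.0005 -0.      0.0639]
```

>>> {"api": "play_rows", "payload": {
  "plan": [
    [-15, 33, 0, 0, 0, 0.064, -1],
    [-15, 33, 0, 0, 0, 0.064, -1],
    [-15, 33, 0, 0, 0, 0.064, -1],
    [-15, 33, 0, 0, 0, 0.064, -1],
    [-15, 33, 0, 0, 0, 0.064, -1]
  ]
}}

```text
time_s: 15.77
eef_pos: [478.8, 179.5, 218.8]
ee_rot: [0.003, 0.993, 0.121, 0.007]
force: [0.8, 1.0, -5.1]
grip_width: 0.46
```

>>> {"api": "play_rows", "payload": {
  "plan": [
    [-15, 33, 0, 0, 0, 0.064, -1],
    [-15, 33, 0, 0, 0, 0.064, -1],
    [-14, 33, 0, 0, 0, 0.064, -1],
    [-14, 33, -10, 0, 0, 0.064, -1],
    [-14, 31, -20, 0, 0, 0.06, -1]
  ]
}}

```text
time_s: 16.18
eef_pos: [401.9, 350.6, 192.9]
ee_rot: [0.0, 0.959, 0.284, 0.011]
force: [1.3, -0.7, -4.1]
grip_width: 0.456
```

>>> {"api": "play_rows", "payload": {
  "plan": [
    [0, 0, -10, 0, 0, 0, -1]
  ]
}}

```text
time_s: 16.27
eef_pos: [398.4, 354.5, 181.2]
ee_rot: [-0.0, 0.958, 0.287, 0.01]
force: [-0.5, 0.7, -5.4]
grip_width: 0.454
```

```bash
python3 - <<'E'
from h import *
st(); go([408.4,347,60],Rt(np.radians(31.8),0))
E
```

```text
t 16.27 p [398.4 354.5 181.2] tx [0.835 0.551 0.019] tz [ 0.019  0.006 -1.   ] F [-0.5  0.7 -5.4] grip 0.454
from [398.4 354.5 181.2] shift [  10.    -7.5 -121.2] turn [-0.006  0.019 -0.028] rows 4 per row [  2.5  -1.9 -30.3] [-0.0015  0.0048 -0.007 ]
```

>>> {"api": "play_rows", "payload": {
  "plan": [
    [3, -2, -31, -0.002, 0.005, -0.007, -1],
    [3, -2, -31, -0.002, 0.005, -0.007, -1],
    [2, -2, -31, -0.002, 0.005, -0.007, -1],
    [2, -2, -28, 0, 0.004, -0.007, -1],
    [0, 0, 0, 0, 0, 0, -1]
  ]
}}

```text
time_s: 16.68
eef_pos: [405.1, 348.5, 55.1]
ee_rot: [-0.0, 0.961, 0.277, -0.001]
force: [0.0, -0.5, -5.4]
grip_width: 0.458
```

```bash
python3 - <<'E'
from h import *
st(); go([408.4,347,28],Rt(np.radians(31.8),0))
E
```

```text
t 16.68 p [405.1 348.5  55.1] tx [ 0.847  0.532 -0.001] tz [-0.001  0.    -1.   ] F [ 0.  -0.5 -5.4] grip 0.458
from [405.1 348.5  55.1] shift [  3.3  -1.5 -27.1] turn [-0.    -0.001 -0.006] rows 1 per row [  3.3  -1.5 -27.1] [-0.0002 -0.0012 -0.0058]
```

>>> {"api": "play_rows", "payload": {
  "plan": [
    [2, -1, -12, 0, 0, -0.005, -1],
    [1, -0.5, -10, 0, 0, 0, -1],
    [0, 0, -4, 0, 0, 0, -1]
  ]
}}

```text
time_s: 16.93
eef_pos: [409.0, 347.4, 30.7]
ee_rot: [-0.0, 0.962, 0.274, 0.0]
force: [-0.5, -0.7, -4.3]
grip_width: 0.458
```

>>> {"api": "play_rows", "payload": {
  "plan": [
    [0, 0, -3, 0, 0, 0, -1]
  ]
}}

```text
time_s: 17.02
eef_pos: [409.3, 347.6, 28.3]
ee_rot: [-0.001, 0.962, 0.274, 0.001]
force: [-0.3, 0.2, -5.0]
grip_width: 0.456
```

>>> {"api": "play_rows", "payload": {
  "plan": [
    [0, 0, -2, 0, 0, 0, -1]
  ]
}}

```text
time_s: 17.1
eef_pos: [409.6, 347.9, 27.0]
ee_rot: [-0.001, 0.962, 0.275, 0.001]
force: [0.9, -0.5, -4.4]
grip_width: 0.46
```

>>> {"api": "play_rows", "payload": {
  "plan": [
    [0, 0, -3, 0, 0, 0, -1]
  ]
}}

```text
time_s: 17.18
eef_pos: [410.1, 348.2, 24.9]
ee_rot: [-0.001, 0.962, 0.275, 0.002]
force: [0.8, 0.4, -4.6]
grip_width: 0.455
```

>>> {"api": "play_rows", "payload": {
  "plan": [
    [0, 0, -2, 0, 0, 0, -1]
  ]
}}

```text
time_s: 17.27
eef_pos: [410.4, 348.5, 23.3]
ee_rot: [-0.001, 0.962, 0.275, 0.003]
force: [-0.0, 0.3, -4.4]
grip_width: 0.455
```

>>> {"api": "play_rows", "payload": {
  "plan": [
    [0, 0, -2, 0, 0, 0, -1]
  ]
}}

```text
time_s: 17.35
eef_pos: [410.6, 348.7, 21.7]
ee_rot: [-0.001, 0.962, 0.275, 0.003]
force: [-1.2, 0.1, -4.8]
grip_width: 0.451
```

>>> {"api": "play_rows", "payload": {
  "plan": [
    [0, 0, -2, 0, 0, 0, -1]
  ]
}}

```text
time_s: 17.43
eef_pos: [411.0, 349.0, 21.0]
ee_rot: [-0.001, 0.961, 0.275, 0.004]
force: [-8.8, -6.0, 30.2]
grip_width: 0.454
```

>>> {"api": "play_rows", "payload": {
  "plan": [
    [0, 0, -2, 0, 0, 0, -1]
  ]
}}

```text
time_s: 17.52
eef_pos: [411.0, 349.0, 21.0]
ee_rot: [-0.001, 0.961, 0.275, 0.003]
force: [-9.7, -7.8, 29.3]
grip_width: 0.456
```

>>> {"api": "play_rows", "payload": {
  "plan": [
    [0, 0, 0, 0, 0, 0, 0.1],
    [0, 0, 0, 0, 0, 0, 0.2],
    [0, 0, 0, 0, 0, 0, 0.2],
    [0, 0, 15, 0, 0, 0, 0.2],
    [0, 0, 30, 0, 0, 0, 0.2]
  ]
}}

```text
time_s: 17.93
eef_pos: [410.3, 348.6, 65.0]
ee_rot: [-0.001, 0.961, 0.275, 0.002]
force: [-0.0, 0.0, 1.2]
grip_width: 0.599
```

>>> {"api": "play_rows", "payload": {
  "plan": [
    [0, 0, 40, 0, 0, 0, 1],
    [0, 0, 41, 0, 0, 0, 1],
    [0, 0, 41, 0, 0, 0, 1]
  ]
}}

```text
time_s: 18.18
eef_pos: [408.3, 347.4, 188.5]
ee_rot: [0.0, 0.961, 0.275, -0.002]
force: [0.3, 0.3, -0.5]
grip_width: 0.988
```

```bash
python3 - <<'E'
from h import *
st(); d=cap("wrist"); cv2.imwrite("pics/w10.png",cv2.resize(d["img"],(800,600)))
mid=np.array([417.3,-379.7,59.8]); R=Rt(np.radians(-29.7),np.pi/6); Z=-R.as_matrix()[:,2]
go(mid+100*Z,R)
E
```

```text
t 18.18 p [408.3 347.4 188.5] tx [ 0.849  0.529 -0.003] tz [-0.003 -0.001 -1.   ] F [ 0.3  0.3 -0.5] grip 0.988
from [411.1 349.1 197.3] shift [ -37.3 -704.1  -50.9] turn [ 0.011 -0.538 -1.051] rows 18 per row [ -2.1 -39.1  -2.8] [ 0.0006 -0.0299 -0.0584]
```

>>> {"api": "play_rows", "payload": {
  "plan": [
    [-2, -39, 1, 0, -0.03, -0.058, 1],
    [-2, -39, 1, 0, -0.03, -0.058, 1],
    [-2, -39, 1, 0, -0.03, -0.058, 1],
    [-2, -39, 1, 0, -0.03, -0.058, 1],
    [-2, -39, 0, 0, -0.03, -0.058, 1]
  ]
}}

```text
time_s: 18.65
eef_pos: [403.0, 153.5, 205.4]
ee_rot: [0.02, 0.987, 0.132, 0.087]
force: [1.1, 1.0, -0.1]
grip_width: 1.004
```

>>> {"api": "play_rows", "payload": {
  "plan": [
    [-2, -39, 0, 0, -0.03, -0.058, 1],
    [-2, -39, 0, 0, -0.03, -0.058, 1],
    [-2, -39, 0, 0, -0.03, -0.058, 1],
    [-2, -39, 0, 0, -0.03, -0.058, 1],
    [-2, -39, 0, 0, -0.03, -0.058, 1]
  ]
}}

```text
time_s: 19.07
eef_pos: [391.1, -49.7, 206.6]
ee_rot: [0.046, 0.985, -0.02, 0.164]
force: [0.4, -0.1, -0.5]
grip_width: 0.996
```

>>> {"api": "play_rows", "payload": {
  "plan": [
    [-2, -39, 0, 0, -0.03, -0.058, 1],
    [-2, -39, 0, 0, -0.03, -0.058, 1],
    [-2, -39, 0, 0, -0.03, -0.058, 1],
    [-2, -39, -5, 0, -0.03, -0.058, 1],
    [-2, -39, -5, 0, -0.03, -0.058, 1]
  ]
}}

```text
time_s: 19.48
eef_pos: [378.3, -256.0, 199.5]
ee_rot: [0.074, 0.953, -0.174, 0.236]
force: [1.9, 0.6, 0.0]
grip_width: 0.998
```

```bash
python3 - <<'E'
from h import *
st()
mid=np.array([417.3,-379.7,59.8]); R=Rt(np.radians(-29.7),np.pi/6); Z=-R.as_matrix()[:,2]
go(mid+70*Z,R)
E
```

```text
t 19.48 p [ 378.3 -256.   199.5] tx [ 0.829 -0.297  0.475] tz [ 0.423 -0.223 -0.878] F [1.9 0.6 0. ] grip 0.998
from [ 378.3 -256.   199.5] shift [   8.6 -106.3  -79.1] turn [ 0.042 -0.051 -0.142] rows 4 per row [  2.1 -26.6 -19.8] [ 0.0104 -0.0127 -0.0354]
```

>>> {"api": "play_rows", "payload": {
  "plan": [
    [2, -27, -10, 0.01, -0.013, -0.035, 1],
    [2, -26, -20, 0.01, -0.013, -0.035, 1],
    [2, -26, -24, 0.01, -0.013, -0.035, 1],
    [2, -23, -24, 0.01, -0.013, -0.035, 1],
    [0, 0, 0, 0, 0, 0, 1]
  ]
}}

```text
time_s: 19.9
eef_pos: [383.0, -372.1, 118.6]
ee_rot: [0.073, 0.93, -0.257, 0.253]
force: [0.5, 2.3, 0.3]
grip_width: 1.002
```

>>> {"api": "play_rows", "payload": {
  "plan": [
    [0, 0, 0, 0, 0, 0, 1]
  ]
}}

```text
time_s: 19.98
eef_pos: [382.6, -372.5, 117.6]
ee_rot: [0.072, 0.93, -0.258, 0.253]
force: [-0.5, 0.3, 0.2]
grip_width: 1.001
```

```bash
python3 - <<'E'
from h import *
st()
mid=np.array([417.3,-379.7,59.8]); R=Rt(np.radians(-29.7),np.pi/6); Z=-R.as_matrix()[:,2]
go(mid-10*Z,R)
E
```

```text
t 19.98 p [ 382.6 -372.5  117.6] tx [ 0.74  -0.443  0.507] tz [ 0.432 -0.265 -0.862] F [-0.5  0.3  0.2] grip 1.001
from [ 382.6 -372.5  117.6] shift [ 39.1  -9.7 -66.4] turn [0.008 0.005 0.023] rows 2 per row [ 19.5  -4.8 -33.2] [0.0039 0.0024 0.0116]
```

>>> {"api": "play_rows", "payload": {
  "plan": [
    [4, 9, 0, 0.008, 0.005, 0.02, 1],
    [12, -5.5, -23, 0, 0, 0, 1],
    [12, -5.5, -23, 0, 0, 0, 1],
    [10, -4.5, -20, 0, 0, 0, 1],
    [0, 0, 0, 0, 0, 0, 1]
  ]
}}

```text
time_s: 20.4
eef_pos: [424.8, -375.7, 56.5]
ee_rot: [0.069, 0.934, -0.243, 0.253]
force: [0.1, 0.8, -0.2]
grip_width: 0.998
```

```bash
python3 - <<'E'
from h import *
st()
mid=np.array([417.3,-379.7,59.8]); R=Rt(np.radians(-29.7),np.pi/6); Z=-R.as_matrix()[:,2]
go(mid-10*Z,R)
E
```

```text
t 20.4 p [ 424.8 -375.7   56.5] tx [ 0.754 -0.419  0.506] tz [ 0.439 -0.252 -0.862] F [ 0.1  0.8 -0.2] grip 0.998
from [ 424.8 -375.7   56.5] shift [-3.2 -6.4 -5.3] turn [ 0.008  0.004 -0.007] rows 1 per row [-3.2 -6.4 -5.3] [ 0.0085  0.0035 -0.0071]
```

>>> {"api": "play_rows", "payload": {
  "plan": [
    [-3, -6, -6, 0.008, 0.003, -0.007, 0.6],
    [0, 0, 0, 0, 0, 0, -0.2],
    [0, 0, 0, 0, 0, 0, -1],
    [0, 0, 0, 0, 0, 0, -1],
    [0, 0, 0, 0, 0, 0, -1]
  ]
}}

```text
time_s: 20.82
eef_pos: [422.7, -380.6, 56.4]
ee_rot: [0.068, 0.934, -0.244, 0.253]
force: [1.1, -0.2, -5.0]
grip_width: 0.457
```

>>> {"api": "play_rows", "payload": {
  "plan": [
    [0, 0, 0, 0, 0, 0, -1]
  ]
}}

```text
time_s: 20.9
eef_pos: [422.4, -380.4, 56.8]
ee_rot: [0.068, 0.934, -0.244, 0.253]
force: [-0.5, 0.5, -4.9]
grip_width: 0.459
```

```bash
python3 - <<'E'
from h import *
s,p,Q=tool(); st()
mid=np.array([417.3,-379.7,59.8]); print("mid in tool",((mid-p)@Q.as_matrix()).round(1))
E
```

```text
t 20.9 p [ 422.4 -380.4   56.8] tx [ 0.753 -0.422  0.505] tz [ 0.439 -0.25  -0.863] F [-0.5  0.5 -4.9] grip 0.459
mid in tool [-2.6  1.9 -5. ]
```

>>> {"api": "play_rows", "payload": {
  "plan": [
    [-10, 6, 20, 0, 0, 0, -1],
    [-15, 9, 32, 0, 0, 0, -1],
    [-5, 10, 38, 0, 0, 0, -1]
  ]
}}

```text
time_s: 21.15
eef_pos: [389.4, -352.1, 142.0]
ee_rot: [0.063, 0.935, -0.246, 0.247]
force: [0.3, 0.1, -4.2]
grip_width: 0.455
```

```bash
python3 - <<'E'
from h import *
st(); go([590.5,-4.6,130],Rt(np.radians(-10.9),0))
E
```

```text
t 21.15 p [ 389.4 -352.1  142. ] tx [ 0.756 -0.429  0.493] tz [ 0.431 -0.239 -0.87 ] F [ 0.3  0.1 -4.2] grip 0.455
from [ 389.4 -352.1  142. ] shift [201.1 347.5 -12. ] turn [0.175 0.488 0.317] rows 11 per row [18.3 31.6 -1.1] [0.0159 0.0443 0.0289]
```

>>> {"api": "play_rows", "payload": {
  "plan": [
    [18, 31, 5, 0.016, 0.044, 0.029, -1],
    [18, 31, 5, 0.016, 0.044, 0.029, -1],
    [18, 31, 5, 0.016, 0.044, 0.029, -1],
    [18, 31, 5, 0.016, 0.044, 0.029, -1],
    [18, 31, -5, 0.016, 0.044, 0.029, -1]
  ]
}}

```text
time_s: 21.57
eef_pos: [475.6, -197.4, 166.8]
ee_rot: [0.042, 0.973, -0.184, 0.136]
force: [0.7, -0.9, -4.6]
grip_width: 0.457
```

>>> {"api": "play_rows", "payload": {
  "plan": [
    [18, 31, -5, 0.016, 0.044, 0.029, -1],
    [18, 31, -5, 0.016, 0.044, 0.029, -1],
    [18, 31, -5, 0.016, 0.044, 0.029, -1],
    [18, 31, -5, 0.016, 0.044, 0.029, -1],
    [18, 31, -5, 0.016, 0.044, 0.029, -1]
  ]
}}

```text
time_s: 21.98
eef_pos: [566.2, -32.9, 141.7]
ee_rot: [0.014, 0.994, -0.11, 0.017]
force: [1.0, -1.2, -4.0]
grip_width: 0.458
```

>>> {"api": "play_rows", "payload": {
  "plan": [
    [18, 24, -5, 0.016, 0.044, 0.029, -1],
    [0, 0, 0, 0, 0, 0, -1]
  ]
}}

```text
time_s: 22.15
eef_pos: [585.8, -2.1, 134.3]
ee_rot: [0.007, 0.996, -0.092, -0.009]
force: [0.8, 0.0, -6.0]
grip_width: 0.455
```

```bash
python3 - <<'E'
from h import *
st(); go([591,-4.7,85],Rt(np.radians(-10.9),0))
E
```

```text
t 22.15 p [585.8  -2.1 134.3] tx [ 0.983 -0.183 -0.017] tz [-0.02  -0.012 -1.   ] F [ 0.8  0.  -6. ] grip 0.455
from [585.8  -2.1 134.3] shift [  5.2  -2.6 -49.3] turn [ 0.012 -0.02  -0.006] rows 2 per row [  2.6  -1.3 -24.7] [ 0.0062 -0.0099 -0.003 ]
```

>>> {"api": "play_rows", "payload": {
  "plan": [
    [3, -1, -24, 0.006, -0.01, -0.003, -1],
    [3, -1, -22, 0.006, -0.01, -0.003, -1],
    [0, 0, 0, 0, 0, 0, -1]
  ]
}}

```text
time_s: 22.4
eef_pos: [592.0, -1.7, 85.9]
ee_rot: [0.0, 0.996, -0.093, -0.0]
force: [-0.4, -0.7, -5.4]
grip_width: 0.46
```

```bash
python3 - <<'E'
from h import *
st(); go([591,-4.7,75],Rt(np.radians(-10.9),0))
E
```

```text
t 22.4 p [592.   -1.7  85.9] tx [ 0.983 -0.186 -0.   ] tz [-0. -0. -1.] F [-0.4 -0.7 -5.4] grip 0.46
from [592.   -1.7  85.9] shift [ -1.   -3.  -10.9] turn [ 0.    -0.    -0.003] rows 1 per row [ -1.   -3.  -10.9] [ 0.0001 -0.0005 -0.0032]
```

>>> {"api": "play_rows", "payload": {
  "plan": [
    [-1, -2.5, -5, 0, 0, -0.003, -1],
    [0, 0, -5, 0, 0, 0, -1],
    [0, 0, -3, 0, 0, 0, -1]
  ]
}}

```text
time_s: 22.65
eef_pos: [590.4, -5.2, 73.8]
ee_rot: [0.001, 0.995, -0.096, -0.0]
force: [0.4, -0.2, -5.2]
grip_width: 0.458
```

>>> {"api": "play_rows", "payload": {
  "plan": [
    [0, 0, -2.5, 0, 0, 0, -1],
    [0, 0, -2.5, 0, 0, 0, -1]
  ]
}}

```text
time_s: 22.82
eef_pos: [590.7, -5.8, 69.8]
ee_rot: [0.001, 0.995, -0.096, 0.001]
force: [-0.7, -0.6, -4.5]
grip_width: 0.453
```

>>> {"api": "play_rows", "payload": {
  "plan": [
    [0, 0, -2, 0, 0, 0, -1],
    [0, 0, -2, 0, 0, 0, -1]
  ]
}}

```text
time_s: 22.98
eef_pos: [591.0, -6.1, 66.4]
ee_rot: [0.001, 0.995, -0.096, 0.001]
force: [0.4, 0.5, -5.5]
grip_width: 0.457
```

>>> {"api": "play_rows", "payload": {
  "plan": [
    [-0.3, 0.5, -3, 0, 0, 0, -1],
    [-0.3, 0.5, -3, 0, 0, 0, -1]
  ]
}}

```text
time_s: 23.15
eef_pos: [590.8, -5.1, 60.6]
ee_rot: [0.001, 0.995, -0.096, 0.002]
force: [-0.1, -0.5, -5.2]
grip_width: 0.461
```

>>> {"api": "play_rows", "payload": {
  "plan": [
    [-0.3, 0.3, -3, 0, 0, 0, -1],
    [-0.2, 0.3, -3, 0, 0, 0, -1]
  ]
}}

```text
time_s: 23.32
eef_pos: [590.5, -4.4, 54.2]
ee_rot: [0.001, 0.995, -0.096, 0.002]
force: [1.5, 1.0, -3.7]
grip_width: 0.457
```

>>> {"api": "play_rows", "payload": {
  "plan": [
    [-0.5, 0.2, -2.5, 0, 0, 0, -1],
    [-0.5, 0.2, -2.5, 0, 0, 0, -1]
  ]
}}

```text
time_s: 23.48
eef_pos: [590.6, -4.2, 49.2]
ee_rot: [0.001, 0.995, -0.096, 0.004]
force: [2.2, -1.1, -3.5]
grip_width: 0.457
```

>>> {"api": "play_rows", "payload": {
  "plan": [
    [-0.5, 0, -2, 0, 0.002, 0, -1],
    [-0.5, 0, -2, 0, 0.002, 0, -1]
  ]
}}

```text
time_s: 23.65
eef_pos: [590.6, -4.4, 45.4]
ee_rot: [0.001, 0.995, -0.096, 0.003]
force: [3.4, -0.7, -2.5]
grip_width: 0.457
```

>>> {"api": "play_rows", "payload": {
  "plan": [
    [-0.5, 0, -2, 0, 0.002, 0, -1],
    [-0.5, 0, -2, 0, 0.002, 0, -1]
  ]
}}

```text
time_s: 23.82
eef_pos: [590.6, -4.7, 41.7]
ee_rot: [0.002, 0.995, -0.096, 0.003]
force: [4.2, -2.1, -1.9]
grip_width: 0.452
```

>>> {"api": "play_rows", "payload": {
  "plan": [
    [-0.5, 0, -2, 0, 0.002, 0, -1],
    [-0.5, 0, -2, 0, 0.002, 0, -1]
  ]
}}

```text
time_s: 23.98
eef_pos: [590.6, -4.9, 38.1]
ee_rot: [0.002, 0.995, -0.097, 0.002]
force: [5.3, -0.5, -1.6]
grip_width: 0.461
```

Sliding along the datum cheek, past the step height; go on toward the floor.

>>> {"api": "play_rows", "payload": {
  "plan": [
    [0, 0, -2.5, 0, 0, 0, -1],
    [0, 0, -2.5, 0, 0, 0, -1]
  ]
}}

```text
time_s: 24.15
eef_pos: [590.6, -5.0, 32.7]
ee_rot: [0.002, 0.995, -0.097, 0.002]
force: [4.0, -0.2, -2.5]
grip_width: 0.459
```

>>> {"api": "play_rows", "payload": {
  "plan": [
    [0, 0, -2, 0, 0, 0, -1],
    [0, 0, -2, 0, 0, 0, -1]
  ]
}}

```text
time_s: 24.32
eef_pos: [590.6, -5.1, 28.2]
ee_rot: [0.002, 0.995, -0.097, 0.002]
force: [3.6, -1.2, -2.2]
grip_width: 0.454
```

>>> {"api": "play_rows", "payload": {
  "plan": [
    [0, 0, -2, 0, 0, 0, -1],
    [0, 0, -2, 0, 0, 0, -1]
  ]
}}

```text
time_s: 24.48
eef_pos: [591.0, -5.2, 24.6]
ee_rot: [0.002, 0.995, -0.097, 0.003]
force: [-5.7, -1.3, 27.2]
grip_width: 0.457
```

>>> {"api": "play_rows", "payload": {
  "plan": [
    [0, 0, 0, 0, 0, 0, -1],
    [0, 0, 15, 0, 0, 0, -1],
    [0, 0, 35, 0, 0, 0, -1],
    [0, 0, 40, 0, 0, 0, -1],
    [0, 0, 40, 0, 0, 0, -1]
  ]
}}

```text
time_s: 24.9
eef_pos: [585.4, -4.4, 147.8]
ee_rot: [0.001, 0.995, -0.097, -0.007]
force: [0.2, -0.6, -5.4]
grip_width: 0.457
```

>>> {"api": "play_rows", "payload": {
  "plan": [
    [-10, 5, 40, 0, 0, 0, -1],
    [-10, 5, 20, 0, 0, 0.05, -1]
  ]
}}

```text
time_s: 25.07
eef_pos: [564.6, 5.3, 211.7]
ee_rot: [0.002, 0.997, -0.072, -0.008]
force: [0.4, 0.1, -4.2]
grip_width: 0.458
```

```bash
python3 - <<'E'
from h import *
st(); go([487,221.5,210],Rt(np.radians(31.8),0))
E
```

```text
t 25.07 p [564.6   5.3 211.7] tx [ 0.989 -0.144 -0.016] tz [-0.016 -0.002 -1.   ] F [ 0.4  0.1 -4.2] grip 0.458
from [564.6   5.3 211.7] shift [-77.6 216.2  -1.7] turn [ 0.008 -0.015  0.699] rows 6 per row [-12.9  36.   -0.3] [ 0.0013 -0.0025  0.1165]
```

>>> {"api": "play_rows", "payload": {
  "plan": [
    [-12, 31, 0, 0, -0.002, 0.1, -1],
    [-12, 31, 0, 0, -0.002, 0.1, -1],
    [-12, 31, 0, 0, -0.002, 0.1, -1],
    [-12, 31, 0, 0, -0.002, 0.1, -1],
    [-12, 31, 0, 0, -0.002, 0.1, -1]
  ]
}}

```text
time_s: 25.48
eef_pos: [499.0, 160.9, 214.1]
ee_rot: [0.004, 0.983, 0.184, -0.004]
force: [0.8, -0.3, -5.1]
grip_width: 0.454
```

>>> {"api": "play_rows", "payload": {
  "plan": [
    [-10, 31, 0, 0, -0.002, 0.1, -1],
    [-8, 26, 0, 0, -0.002, 0.09, -1],
    [0, 0, 0, 0, 0, 0, -1],
    [0, 0, 0, 0, 0, 0, -1]
  ]
}}

```text
time_s: 25.82
eef_pos: [472.1, 225.4, 210.5]
ee_rot: [0.003, 0.958, 0.288, -0.009]
force: [1.0, -0.4, -4.4]
grip_width: 0.454
```

```bash
python3 - <<'E'
from h import *
st(); go([487,221.5,60],Rt(np.radians(31.8),0))
E
```

```text
t 25.82 p [472.1 225.4 210.5] tx [ 0.834  0.551 -0.019] tz [-0.015 -0.012 -1.   ] F [ 1.  -0.4 -4.4] grip 0.454
from [472.1 225.4 210.5] shift [  14.9   -3.9 -150.5] turn [ 0.012 -0.015 -0.029] rows 4 per row [  3.7  -1.  -37.6] [ 0.0029 -0.0038 -0.0071]
```

>>> {"api": "play_rows", "payload": {
  "plan": [
    [4, -1, -34, 0.003, -0.004, -0.007, -1],
    [4, -1, -36, 0.003, -0.004, -0.007, -1],
    [3, -1, -36, 0.003, -0.004, -0.007, -1],
    [3, -1, -34, 0.003, -0.004, -0.007, -1],
    [0, 0, 0, 0, 0, 0, -1]
  ]
}}

```text
time_s: 26.23
eef_pos: [484.0, 218.9, 65.2]
ee_rot: [0.0, 0.962, 0.272, -0.001]
force: [-1.3, -0.3, -5.2]
grip_width: 0.456
```

```bash
python3 - <<'E'
from h import *
st(); go([487,221.5,24],Rt(np.radians(31.8),0))
E
```

```text
t 26.23 p [484.  218.9  65.2] tx [ 0.852  0.523 -0.002] tz [-0.002 -0.001 -1.   ] F [-1.3 -0.3 -5.2] grip 0.456
from [484.  218.9  65.2] shift [  3.    2.6 -41.2] turn [ 0.001 -0.002  0.004] rows 2 per row [  1.5   1.3 -20.6] [ 0.0004 -0.0008  0.0022]
```

>>> {"api": "play_rows", "payload": {
  "plan": [
    [1.5, 1.5, -18, 0, 0, 0.002, -1],
    [1, 1, -14, 0, 0, 0.002, -1],
    [0, 0, -5, 0, 0, 0, -1]
  ]
}}

```text
time_s: 26.48
eef_pos: [487.0, 219.5, 29.2]
ee_rot: [0.0, 0.962, 0.272, -0.002]
force: [0.1, 0.4, -4.3]
grip_width: 0.458
```

>>> {"api": "play_rows", "payload": {
  "plan": [
    [0, 0, -2, 0, 0, 0, -1],
    [0, 0, -2, 0, 0, 0, -1]
  ]
}}

```text
time_s: 26.65
eef_pos: [487.5, 219.0, 26.7]
ee_rot: [0.0, 0.962, 0.271, -0.003]
force: [0.2, 0.7, -5.3]
grip_width: 0.457
```

>>> {"api": "play_rows", "payload": {
  "plan": [
    [0, 0, -2, 0, 0, 0, -1]
  ]
}}

```text
time_s: 26.73
eef_pos: [488.1, 218.9, 25.8]
ee_rot: [0.0, 0.962, 0.271, -0.002]
force: [0.7, -0.6, -4.2]
grip_width: 0.454
```

>>> {"api": "play_rows", "payload": {
  "plan": [
    [0, 0.5, -3, 0, 0, 0, -1]
  ]
}}

```text
time_s: 26.82
eef_pos: [488.7, 219.4, 23.8]
ee_rot: [0.001, 0.963, 0.271, -0.001]
force: [-0.9, 0.4, -4.7]
grip_width: 0.455
```

>>> {"api": "play_rows", "payload": {
  "plan": [
    [0, 0.5, -3, 0, 0, 0, -1]
  ]
}}

```text
time_s: 26.9
eef_pos: [489.2, 220.0, 21.6]
ee_rot: [0.001, 0.963, 0.271, -0.0]
force: [2.2, 0.2, 7.7]
grip_width: 0.458
```

>>> {"api": "play_rows", "payload": {
  "plan": [
    [0, 0, -2, 0, 0, 0, -1]
  ]
}}

```text
time_s: 26.98
eef_pos: [489.9, 220.3, 20.9]
ee_rot: [0.001, 0.963, 0.271, 0.001]
force: [-4.1, 0.7, 15.0]
grip_width: 0.456
```

On the floor; release, lift, and look at the tray.

>>> {"api": "play_rows", "payload": {
  "plan": [
    [0, 0, 0, 0, 0, 0, 0.1],
    [0, 0, 0, 0, 0, 0, 0.2],
    [0, 0, 0, 0, 0, 0, 0.2],
    [0, 0, 15, 0, 0, 0, 0.2],
    [0, 0, 30, 0, 0, 0, 0.2]
  ]
}}

```text
time_s: 27.4
eef_pos: [488.9, 220.2, 64.7]
ee_rot: [0.001, 0.963, 0.271, -0.001]
force: [-0.1, 0.5, 0.2]
grip_width: 0.603
```

>>> {"api": "play_rows", "payload": {
  "plan": [
    [-5, 5, 40, 0, 0, 0, 0.2],
    [-10, 10, 41, 0, 0, 0, 0.2],
    [-15, 15, 41, 0, 0, 0, 0.2],
    [-15, 15, 30, 0, 0, 0, 0.2],
    [0, 0, 0, 0, 0, 0, 0.2]
  ]
}}

```text
time_s: 27.82
eef_pos: [445.1, 264.4, 223.0]
ee_rot: [0.0, 0.963, 0.27, 0.003]
force: [0.5, -0.1, 0.6]
grip_width: 0.597
```

>>> {"api": "play_rows", "payload": {
  "plan": [
    [0, 0, 0, 0, 0, 0, 0.2],
    [0, 0, 0, 0, 0, 0, 0.2]
  ]
}}

```text
time_s: 27.98
eef_pos: [445.2, 265.0, 224.6]
ee_rot: [0.0, 0.963, 0.271, 0.005]
force: [0.7, -0.1, -0.1]
grip_width: 0.6
```

```bash
python3 - <<'E'
from h import *
import pickle
st(); d=cap("wrist"); pickle.dump(d,open("w11.pkl","wb"))
cv2.imwrite("pics/w11.png",cv2.resize(d["img"],(800,600),interpolation=cv2.INTER_CUBIC))
E
```

```text
t 27.98 p [445.2 265.  224.6] tx [0.853 0.521 0.01 ] tz [ 0.01   0.003 -1.   ] F [ 0.7 -0.1 -0.1] grip 0.6
```

View pics/w11.png

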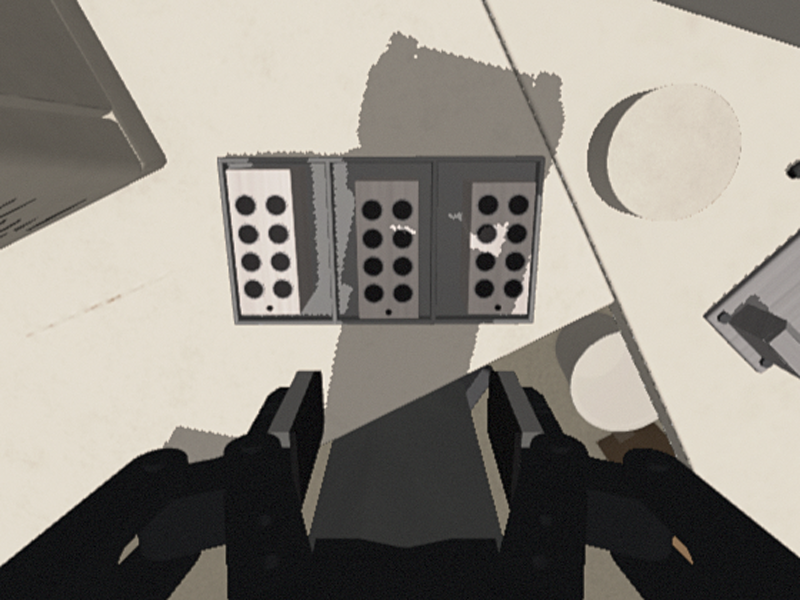

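```bash
python3 - <<'E'
from h import *
import pickle
d=pickle.load(open("w11.pkl","rb")); k=.7
T=np.array([p2w(d,u*k,v*k,14) for u,v in ((219,158),(544,157),(532,323),(236,324))]);c=T.mean(0);print("tray",c.round(1))
x=np.array([.85,.527]);y=np.array([-.527,.85])
for n,o,q in (("L",74,((226,169),(293,169),(298,314),(238,315))),("M",0,((356,181),(419,180),(418,319),(361,319))),("R",-74,((472,182),(535,182),(527,317),(473,317)))):
    W=np.array([p2w(d,u*k,v*k,54) for u,v in q]); m=(W.mean(0)-c)[:2]
    print(n,"len",np.linalg.norm((W[0]+W[1]-W[2]-W[3])/2).round(1),"off bay centre x,y",(m@x).round(1),(m@y-o).round(1))
from rig import ctrl
print(ctrl.finish_job())
E
```

```text
tray [445.2 284.4  14. ]
L len 93.1 off bay centre x,y 7.4 -0.4
M len 89.4 off bay centre x,y 1.9 -5.3
R len 87.2 off bay centre x,y 1.7 -3.4
the job is handed in; nothing more can be done
None
```

I gauged all three blocks one at a time, set each in its bay, and handed the job in at 28 s of the 72 s limit; no verdict was reported.

| Block on the rack, as the robot sees it | In the gauge | Bay | Length in last picture |
|---|---|---|---|
| Left | Stopped on the step with its datum end against the near cheek; a further push towards that cheek did not move it | Middle (correct) | 89.4 mm |
| Middle | Stayed up at the mouth under about 33 N | Left (too long) | 93.1 mm |
| Right | Slid down the datum cheek, past the step, to the floor | Right (too short) | 87.2 mm |

- **Final position:** in the last wrist picture all three blocks look flat in their bays. They sit about 7 mm or less from the bay centres along x and y, against the 30 mm allowed. The gripper was well above the tray, open and touching nothing.
- **Forces:** the highest reading was 56 N, on the first block at the step, below the 80 N limit. Readings come only at the end of each move, so a short peak between them would not show.
- **Disagreements:**
  - The left block tilted by about 0.08 rad in the grip while it was pressed on the step; I levelled it before setting it down and gripped the other two harder.
  - The heights I worked out for the blocks in the gauge were a few millimetres below the nominal ones. That is far less than the 20 mm between stops, so the sorting does not depend on it.
- **Bystanders:** the arm stayed clear of the bottle, the timer and the dishes, but I took no final picture of them.

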